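# Empty the belt printer's catch tray and put it back

## Robot

A 7-joint arm with a two-finger parallel gripper is mounted at the origin on the work surface. World frame = base frame: x ahead of the robot, y to its left, z up, the work surface at z = 0. Lengths are in mm, angles in rad, forces in N, time in s.
With the tool pointing down it reaches from about 350 to 900 mm from the base axis. Payload 19.9 kg.
Tool frame: the origin (TCP) lies at the very end of the fingers, on their centre line; the grasp point (between the pads) lies behind it (arm.hold_point_z is the z of the grasp point in the tool frame, in mm); z points along the fingers, y is the line along which they close (so a half turn about z gives the same grasp; the last joint's range is limited). The gripper opens to 94 mm and grips with 3 to 60 N. Pads are 16 mm wide; open, the fingers measure 119 mm over their backs; the gripper's body (75 mm by 177 mm) begins 78 mm behind the grasp point.
Start: joints at [-1.167, 0.417, -0.01, 1.614, 0.005, 1.111, -0.053], TCP at [269.475, 563.899, 205.425] pointing down, gripper open.
Joint ranges: [-2.81, 2.81], [-0.39, 2.02], [-1.27, 1.25], [0.06, 2.57], [-1.19, 4.33], [0.19, 2], [-2.82, 2.82]. Speed limits (rad/s): [1.89, 1.89, 2.39, 2.39, 3.01, 3.01, 3.01].

## Interface

Orientations are given as a unit quaternion [w, x, y, z].
In Python, from workcell import arm gives the robot as it stands.
- The arm moves only by the tool play_rows, never from a script. Its argument "series" is a list of rows, each an object of numbers: "hand": the finger opening in m, from 0 to 0.094; "tx", "ty", "tz": the shift along the tool's x, y, z in m; "ax", "ay", "az": the turn, a rotation vector about the tool's x, y, z in rad. In form: [{"hand": .., "tx": .., "ty": .., "tz": .., "ax": .., "ay": .., "az": ..}, ...]. A call has 1 to 5 rows; each row is the pose to reach, as a shift and turn from the pose commanded when the call began, along the tool's axes at that moment; what a row does not reach only later rows make up. A row lasts 1/12 s, in which the tool goes at most 41.7 mm and 7.16 degrees, less where a joint would pass 70% of its speed; a pose out of reach is approached as far as the arm can. A call with a gripper value outside its range is refused whole. The fingers move at their own pace and stop on an object; "grip_force" is the grip in N (left out, the last holds). Time passes only in rows, so rows that repeat a pose let the fingers close. It gives the time, the measured TCP pose, the force, the opening and the grip force at its end, in the units of the state.
- arm.observe(): the state, without advancing time (a new reading comes with each control period).
- arm.grab_frame(name): name is "scene" or "top"; returns (picture, depth): 480x640x3 uint8, blue, green, red; 480x640 float32, mm along the optical axis (not along the pixel's ray), 0 where there is no reading.
- arm.camera_params(name): a dict with "fx", "fy", "cx", "cy" (pixels), "world_from_camera" (4x4, takes a point from camera to world coordinates). Camera axes: x right, y down, z forward; pixel columns grow to the right and rows downward; lengths in mm; the calibration is good to about 2 mm. A picture is of the moment at which its call begins. camera_params takes no time and is no camera call.
- arm.job_done(): hands the job in; it is judged then, once.
The state is a dict: "time": time; "q": joint angles; "joint_velocities": joint speeds; "joint_efforts": joint torques, N m; "tool_pos": TCP position; "eef_rot": TCP orientation; "force": force on the tool from outside, world axes, zero at the start; "torque": the same for the moment, N m; "width": finger opening in mm; "grip_force": force on a finger pad.
Only numpy, scipy, OpenCV 4.12 (cv2) and the standard library are available. Lean on these libraries where they do the work, as an engineer would, in place of code of your own. Each camera call takes 0.05 s, during which the arm holds its last target. There are 200 camera calls.

## Task

The belt printer has finished its batch: collect every printed part from the catch tray into the grey tote, then close the tote's lid and press down on it firmly to be sure it is fully home. Push the emptied catch tray back under the belt, square and snug against both of its stops (the crossbar of the printer's frame and the angle rail), so that it catches the next prints, and leave the other things on the table where they are.

Things in the scene. Friction and masses are not known exactly. Their poses are not given: they have to be found in the camera images.
- case1: One of up to three printed receiver case shells (case1 to case3; any may be absent): a black plastic block 84 (x) x 44 (y) x 32 mm (z), about 60 g. Origin: centre of its underside; z up as it lies at the start, long side along its x. At the start it lies in the catch tray.
- case2: One of up to three printed receiver case shells (case1 to case3; any may be absent): a black plastic block 84 (x) x 44 (y) x 32 mm (z), about 60 g. Origin: centre of its underside; z up as it lies at the start, long side along its x. At the start it lies in the catch tray.
- case3: One of up to three printed receiver case shells (case1 to case3; any may be absent): a black plastic block 84 (x) x 44 (y) x 32 mm (z), about 60 g. Origin: centre of its underside; z up as it lies at the start, long side along its x. At the start it lies in the catch tray.
- foot1: One of up to three printed landing feet (foot1 to foot3; any may be absent): black plastic, a bar 95 (x) x 30 (y) x 14 mm with a block 50 (x) x 30 (y) x 18 mm centred on top, 32 mm tall in all, about 50 g. Origin: centre of its underside; z up as it lies at the start. At the start it lies in the catch tray.
- foot2: One of up to three printed landing feet (foot1 to foot3; any may be absent): black plastic, a bar 95 (x) x 30 (y) x 14 mm with a block 50 (x) x 30 (y) x 18 mm centred on top, 32 mm tall in all, about 50 g. Origin: centre of its underside; z up as it lies at the start. At the start it lies in the catch tray.
- foot3: One of up to three printed landing feet (foot1 to foot3; any may be absent): black plastic, a bar 95 (x) x 30 (y) x 14 mm with a block 50 (x) x 30 (y) x 18 mm centred on top, 32 mm tall in all, about 50 g. Origin: centre of its underside; z up as it lies at the start. At the start it lies in the catch tray.
- tray: The printer's catch tray: a loose shallow aluminium tray on the table, outside 240 (x) x 290 (y) x 18 mm high, walls and floor 3 mm, 0.6 kg; it slides when pushed at a wall. Origin: centre of its underside; z up. At the start it holds the finished parts and is pulled out towards -y, 10 to 15 cm short of its rear stop and 4 to 8 cm short of its side stop, a little askew.
- printer: The belt printer on the left, fixed. Origin: on the table, where the tray's origin lies when the tray is home; x, y as world x, y within 3 degrees. Tray stops: rear, the frame's aluminium crossbar (face y = +145 mm, x -180 to +180, 40 high), and side, a steel angle rail (face x = +120, y -75 to +145, 30 high). The belt's end overhangs all at y > +103, 98 to 144 mm up: keep the gripper clear.
- tote: The parts tote: loose grey plastic box, outside 270 (x) x 210 (y) x 85 mm high, walls and floor 5 mm, 1.15 kg with its lid. Origin: centre of its underside; z up. Its lid is hinged along the -y rim and stands open at the start.
- lid (a joint): Angle of the tote's lid: 0 is shut and fully home (the rim stops it), 1.57 upright, 1.85 rad fully open; starts at 1.6 to 1.8. The hinge is stiff (0.3 N m): the lid stays where it is left and must be pushed all the way down. Flat plate, 274 mm along the hinge, 214 mm from hinge to front edge, 6 mm thick, plus a thumb tab 60 mm wide, 18 mm long at the middle of the front edge.
- lid_hinge (a point): Middle of the lid's hinge line, on the tote's -y rim (tote frame x 0, y -105, z 85.5 mm). Its axes turn with the lid: x along the hinge, y from the hinge to the lid's front edge, z out of the lid's upper face.
- lid_front (a point): Middle of the lid's front edge, on its upper face (214 mm from the hinge; the tab lies beyond it).
- motor: A matte grey motor, 56 mm across, 44 mm tall with a short shaft. A bystander: leave it where it is. Origin: centre of its underside.
- clamp: A purple anodized arm clamp, 70 x 36 x 32 mm. A bystander: leave it where it is. Origin: centre of its underside.
- receiver: A black receiver with two stub antennas, 60 x 40 x 16 mm, on the bare table near the robot. A bystander: leave it where it is. Origin: centre of its underside.
- guard: A clear half-round prop guard, 150 mm across, 12 mm thick. A bystander: leave it where it is. Origin: centre of its underside.
- driver: A screwdriver, 190 mm long, lying along its own x. A bystander: leave it where it is.
- battery: A battery pack, 105 x 36 x 34 mm. A bystander: leave it where it is. Origin: centre of its underside.
Not all that is in view belongs to the job. What is shaped like the foot3 but green or red is not meant.

How it is judged:
By the outcome, as a careful person would: the job done as asked, in the order asked, and still so for the second after the job is handed in, with the robot touching nothing.
Of case1, case2, case3, foot1, foot2, foot3 only 4 to 6 are there at a start; the rules pass over those that are not, and their reading is None.
At some moment in a run one of case1, case2, case3, foot1, foot2, foot3, tray may be knocked a few centimetres aside while the robot is not near it.
Once in a run the grip may slacken for a moment while it holds something.
It also fails if it takes over 210 s, if anything falls off the work surface, if the arm or the gripper's body presses on something with over 40 N, if the wrist force passes 120 N, or if a joint passes its speed limit or range.

## Working session

There is one attempt and no reset: what is moved stays moved. The work goes in short steps, Python scripts to look and compute and a tool call to move; the robot and the scene stay as the last step left them, time stands still between calls to the robot, and variables do not carry over. Pictures are saved under pics/ and viewed, at most 14 in all, crops included, and the job is handed in when it is done.

Besides the shell and the picture viewer there is one more tool, called after ">>>" in YAML: its name, and indented under it one key for each argument. play_rows: Moves the arm, as the interface text tells. Its arguments: {"type":"object","properties":{"series":{"type":"array","items":{"type":"object","properties":{"hand":{"type":"number"},"tx":{"type":"number"},"ty":{"type":"number"},"tz":{"type":"number"},"ax":{"type":"number"},"ay":{"type":"number"},"az":{"type":"number"}}}},"grip_force":{"type":"number"}},"required":["series"]}

```bash
ls; mkdir -p pics
cat > h.py <<'E'
from workcell import arm
import numpy as np, cv2
from scipy.spatial.transform import Rotation as R
def cam(n):
    p=arm.camera_params(n); return p, np.array(p["world_from_camera"])
def cloud(n,d):
    p,T=cam(n); v,u=np.mgrid[0:480,0:640]
    P=np.stack([(u-p["cx"])/p["fx"]*d,(v-p["cy"])/p["fy"]*d,d],-1)
    return P@T[:3,:3].T+T[:3,3]
def ray(n,u,v,z):
    p,T=cam(n); r=T[:3,:3]@np.array([(u-p["cx"])/p["fx"],(v-p["cy"])/p["fy"],1]); o=T[:3,3]
    return o+r*(z-o[2])/r[2]
E
python3 - <<'E'
from h import *
print(arm.hold_point_z); s=arm.observe(); print(s)
for n in("scene","top"):
    im,d=arm.grab_frame(n); cv2.imwrite(f"pics/{n}0.png",im); np.save(n+"0.npy",d); p,T=cam(n); print(n,p["fx"],T.round(2).tolist(),(d>0).mean())
E
```

```text
pics
-18.8
{'time': 0.0, 'q': array([-1.16649121,  0.41795158, -0.01030288,  1.61417862,  0.00468929,
        1.1107115 , -0.05298115]), 'joint_velocities': array([-0.00131432, -0.00113041,  0.00117318, -0.00071291,  0.00164836,
       -0.00117848, -0.00019011]), 'joint_efforts': array([-2.34635903e-03, -8.51232290e+01,  6.36983402e-01, -4.26002884e+01,
       -4.89958108e-02,  1.86045247e-02,  1.04112883e-04]), 'tool_pos': array([269.33352784, 563.56312529, 204.83740066]), 'eef_rot': array([-9.50203631e-05,  2.21050414e-01,  9.75262190e-01, -6.05152434e-04]), 'force': array([-0.01797672, -0.92752016, -0.00922836]), 'torque': array([-0.00090835,  0.0196429 ,  0.01710594]), 'grip_force': 0.0, 'width': 94.10387589355001}
scene 468.48478244680166 [[0.77, 0.34, -0.54, 1168.34], [0.64, -0.4, 0.66, -799.55], [0.0, -0.85, -0.52, 734.02], [0.0, 0.0, 0.0, 1.0]] 0.9960709635416667
top 612.889176280552 [[-0.02, -0.99, 0.13, 337.64], [-1.0, 0.02, 0.01, -14.46], [-0.01, -0.13, -0.99, 1604.92], [0.0, 0.0, 0.0, 1.0]] 0.9961197916666666
```

View pics/scene0.png

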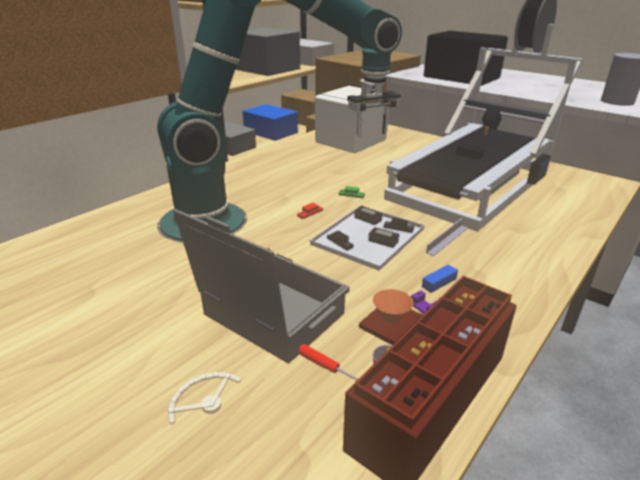

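View pics/top0.png

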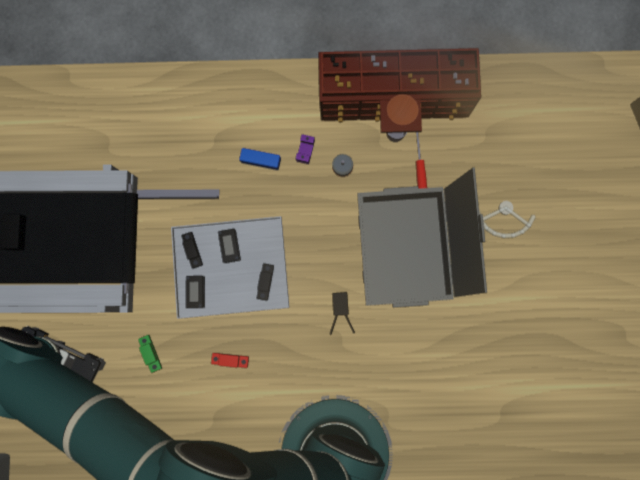

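The top view shows the tray at about (230,268) with four black parts. Two look like cases, at (230,245) and (195,291), and two like feet, at (192,250) and (265,282). The black receiver at (340,303) and the red and green feet at (230,360) and (150,352) lie outside the tray, so they are not meant. The tote is at (405,247) with its lid open to the right (-y). I'll measure these and confirm in a crop.

```bash
cat >> h.py <<'E'
def parts(im,d,box):
    """dark raised blobs in a top-view box (u0,v0,u1,v1): list of (centre xy, z top, yaw of long axis, size)"""
    W=cloud("top",d); m=((im.max(2)<95)&(W[...,2]>8)&(W[...,2]<70)).astype(np.uint8)
    k=np.zeros_like(m); u0,v0,u1,v1=box; k[v0:v1,u0:u1]=1; m*=k
    n,l,st,c=cv2.connectedComponentsWithStats(m); out=[]
    for i in range(1,n):
        if st[i,4]<120: continue
        q=W[l==i]; zt=np.percentile(q[:,2],90)
        # silhouette on tops: use points as measured (3D)
        (cx,cy),(a,b),t=cv2.minAreaRect(q[:,:2].astype(np.float32))
        if a<b: a,b,t=b,a,t+90
        out.append((c[i].round(0).tolist(),[round(cx,1),round(cy,1)],round(zt,1),round((t+90)%180-90,1),round(a,1),round(b,1),int(st[i,4])))
    return out
def rect(q):
    (cx,cy),(a,b),t=cv2.minAreaRect(q.astype(np.float32)); 
    return round(cx,1),round(cy,1),round(a,1),round(b,1),round(t,1)
E
python3 - <<'E'
from h import *
im=cv2.imread("pics/top0.png"); d=np.load("top0.npy")
for o in parts(im,d,(165,210,300,325)): print(o)
W=cloud("top",d)
np.set_printoptions(suppress=True,precision=1)
print("table",W[400,200],W[330,300])
for n,(u,v) in dict(trayfloor=(215,265),trayfloor2=(250,300),case1=(230,245),case2=(195,291),foot1=(192,250),foot2=(265,282),rail=(200,194)).items(): print(n,W[v,u])
# tray light mask
hsv=cv2.cvtColor(im,cv2.COLOR_BGR2HSV)
m=((hsv[...,1]<60)&(im.min(2)>90)).astype(np.uint8); m[:,:165]=0; m[:,300:]=0; m[:205]=0; m[330:]=0
c=max(cv2.findContours(m,0,2)[0],key=cv2.contourArea)[:,0]
for z in(10,18): print("tray",rect(np.array([ray("top",u,v,z)[:2] for u,v in c])))
r=((hsv[...,1]<60)).astype(np.uint8); r[:,:142]=0; r[:,225:]=0; r[:185]=0; r[203:]=0
vs,us=np.nonzero(r); 
for u in range(144,220,8):
    w=np.sort(vs[us==u]); print(u,w.min(),w.max(),ray("top",u,w.max()+.5,30)[:2],W[w.max()-1,u],end=' | ')
print()
# crossbar from scene? heights in scene cloud
ds=np.load("scene0.npy"); S=cloud("scene",ds)
ims=cv2.imread("pics/scene0.png"); hs=cv2.cvtColor(ims,cv2.COLOR_BGR2HSV)
k=(S[...,2]>34)&(S[...,2]<46)&(S[...,1]>350)&(S[...,1]<620)&(S[...,0]>350)&(S[...,0]<760)
print("crossbar pts",k.sum()); q=S[k]; print(q[::max(1,len(q)//25)])
E
python3 -c "
import cv2;a=cv2.imread('pics/top0.png')[205:330,160:300];b=cv2.imread('pics/scene0.png')[180:290,290:450]
cv2.imwrite('pics/crop0.png',cv2.vconcat([cv2.resize(a,(504,450))[:, :][:300*0+450],cv2.resize(b,(504,346))][:1]) if 0 else cv2.hconcat([cv2.resize(a,(400,357)),cv2.resize(b,(400,357))]))"
```

```text
([229.0, 246.0], [532.0, 266.8], np.float64(40.1), 9.1, 85.4, 43.9, 442)
([191.0, 250.0], [525.2, 366.6], np.float64(38.4), 18.4, 97.1, 30.2, 431)
([265.0, 282.0], [437.3, 174.8], np.float64(38.3), -11.0, 93.7, 29.9, 422)
([195.0, 292.0], [414.3, 354.6], np.float64(40.1), -0.3, 80.2, 43.8, 454)
table [138.6 344.3   4.2] [310.3  86.8  -5.2]
trayfloor [484.4 308.2  -1.3]
trayfloor2 [390.4 215.2   5.9]
case1 [531.5 261.5  39.7]
case2 [ 337.6  -14.5 1604.9]
foot1 [521.6 361.4  31.8]
foot2 [434.  171.1  45.4]
rail [675.5 348.9  -0.3]
tray (478.7, 268.9, 243.9, 294.4, 4.3)
tray (478.0, 267.5, 242.7, 292.9, 4.3)
144 189 198 [660.5 489.1] [664.3 488.9  31. ] | 152 189 198 [660.  468.1] [664.  468.2  29.9] | 160 189 198 [659.5 447.1] [663.1 446.5  32. ] | 168 189 198 [659.1 426. ] [662.  424.6  35.1] | 176 189 198 [658.6 405. ] [662.5 405.   30.2] | 184 189 198 [658.1 384. ] [661.8 383.6  31.6] | 192 189 198 [657.6 363. ] [660.3 361.4  36.5] | 200 189 198 [657.2 341.9] [660.8 341.6  31.5] | 208 189 198 [656.7 320.9] [660.5 320.8  30.8] | 216 189 197 [658.9 300. ] [662.3 299.5  32.6] | 
crossbar pts 697
[[366.8 611.5  40. ]
 [387.4 578.1  41.3]
 [387.5 544.5  41.1]
 [397.2 515.7  42.4]
 [410.7 521.4  36.7]
 [425.7 517.2  35.1]
 [474.5 542.5  37.1]
 [496.9 522.5  43.7]
 [511.5 532.4  37.1]
 [534.5 517.2  42.4]
 [553.6 524.3  38.4]
 [559.3 514.2  36.7]
 [579.9 516.3  38.8]
 [593.8 517.6  39.1]
 [596.2 521.2  34.9]
 [434.7 361.1  40.2]
 [434.4 362.   36.2]
 [437.3 351.8  37.5]
 [724.  589.7  39.4]
 [725.7 586.4  37.6]
 [665.6 515.1  38.5]
 [694.5 525.4  40.6]
 [702.6 522.1  41.1]
 [706.2 522.6  38.6]
 [712.9 514.3  40.7]
 [725.8 523.8  37.7]]
```

View pics/crop0.png

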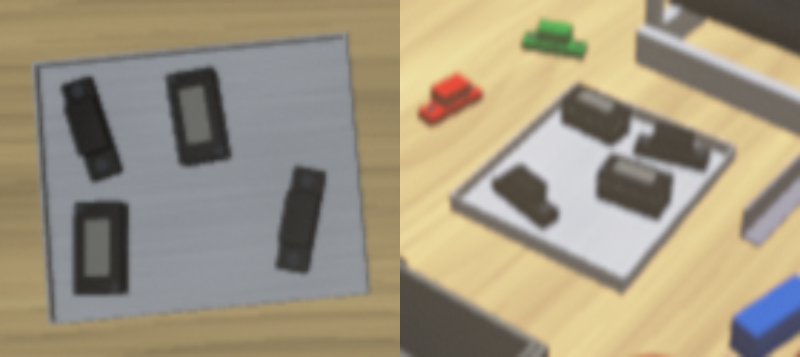

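The crop confirms two cases with light tops and two stepped feet, all black and all in the tray. Next I'll measure the tote, the belt end and the heights from both views.

```bash
cat >> h.py <<'E'
def go(x,y,z,psi=None):
    """shift in tool axes (m) and az from current pose to TCP x,y,z, closing line at world angle psi (deg, mod 180)"""
    s=arm.observe(); M=R.from_quat(np.roll(s["eef_rot"],-1)).as_matrix(); t=M.T@(np.array([x,y,z])-s["tool_pos"])/1000
    a=np.degrees(np.arctan2(M[1,1],M[0,1])); az=0 if psi is None else -np.radians((psi-a+90)%180-90)
    print("t",t.round(4).tolist(),"az",round(az,3),"now psi",round(a,1),"pos",s["tool_pos"].round(1),"q7",s["q"][6].round(2),"F",s["force"].round(1),"w",round(s["width"],1),"t",s["time"])
E
python3 - <<'E'
from h import *
np.set_printoptions(suppress=True,precision=1)
im=cv2.imread("pics/top0.png"); W=cloud("top",np.load("top0.npy"))
ims=cv2.imread("pics/scene0.png"); S=cloud("scene",np.load("scene0.npy"))
# heights of parts & tray floor by both views
for n,x,y,r in [("caseA",532,267,15),("footA",525,366,8),("footB",437,175,8),("caseB",414,354,15),("floor",470,220,25),("table",330,200,30)]:
    o=[]
    for Q in(W,S):
        k=(np.hypot(Q[...,0]-x,Q[...,1]-y)<r)&(Q[...,2]<80); o+= [np.median(Q[k][:,2]).round(1),k.sum()]
    print(n,o)
# tote rim points in both
for n,Q in(("top",W),("scene",S)):
    k=(Q[...,2]>78)&(Q[...,2]<93)&(Q[...,0]>330)&(Q[...,0]<760)&(Q[...,1]>-260)&(Q[...,1]<60)
    print(n,k.sum(),rect(Q[k][:,:2]), np.percentile(Q[k],[2,98],axis=0))
    k=(Q[...,2]>-3)&(Q[...,2]<15)&(Q[...,0]>400)&(Q[...,0]<600)&(Q[...,1]>-150)&(Q[...,1]<-30)
    print(" floor",k.sum(),np.median(Q[k],0))
    k=(Q[...,2]>100)&(Q[...,2]<330)&(Q[...,0]>330)&(Q[...,0]<760)&(Q[...,1]>-400)&(Q[...,1]<0)
    q=Q[k]; 
    for z in(110,150,200,250,290):
        b=q[abs(q[:,2]-z)<8]; print("  lid z",z,len(b),np.percentile(b,[3,50,97],axis=0)[:,:2].round(0).tolist() if len(b) else "")
# belt end
k=(W[...,2]>80)&(W[...,2]<160)&(W[...,1]>380)&(W[...,0]>420)&(W[...,0]<640); q=W[k]; print("belt",np.percentile(q[:,1],[0,1,2,5]))
k=(S[...,2]>80)&(S[...,2]<160)&(S[...,1]>380)&(S[...,0]>420)&(S[...,0]<640); q=S[k]; print("belt",np.percentile(q[:,1],[0,1,2,5]))
for v in(220,250): 
    for u in (130,134,136,138,140): print(u,v,ray("top",u,v,144)[:2],W[v,u],im[v,u])
go(437,175,150,79)
E
```

```text
caseA [np.float64(36.5), np.int64(104), np.float64(36.3), np.int64(33)]
footA [np.float64(35.6), np.int64(30), np.float64(35.0), np.int64(10)]
footB [np.float64(36.5), np.int64(33), np.float64(35.7), np.int64(10)]
caseB [np.float64(36.5), np.int64(111), np.float64(36.3), np.int64(29)]
floor [np.float64(4.0), np.int64(282), np.float64(3.7), np.int64(105)]
table [np.float64(1.0), np.int64(420), np.float64(0.6), np.int64(101)]
top 1122 (515.3, -169.4, 284.7, 192.7, 2.6) [[ 372.8 -253.4   78.5]
 [ 657.3  -71.1   90.9]]
 floor 2819 [ 498.7 -100.6    4.1]
  lid z 110 226 [[394.0, -301.0], [518.0, -294.0], [647.0, -287.0]]
  lid z 150 259 [[393.0, -306.0], [530.0, -299.0], [650.0, -292.0]]
  lid z 200 272 [[394.0, -312.0], [524.0, -305.0], [649.0, -298.0]]
  lid z 250 301 [[394.0, -318.0], [520.0, -312.0], [647.0, -305.0]]
  lid z 290 462 [[393.0, -327.0], [521.0, -318.0], [651.0, -311.0]]
scene 737 (541.1, -170.4, 236.6, 189.6, 2.9) [[ 437.2 -253.9   78.4]
 [ 661.   -74.8   87.1]]
 floor 786 [ 529.1 -110.3    5.8]
  lid z 110 412 [[397.0, -310.0], [542.0, -303.0], [657.0, -296.0]]
  lid z 
[... 287 characters left out ...]
 488.4]
belt [467.4 472.4 474.  476.8]
130 220 [584.9 485.8] [583.5 482.9 152.3] [21 20 20]
134 220 [584.7 476. ] [586.1 478.9 135.5] [15 17 16]
136 220 [584.6 471.2] [589.  479.9 117.8] [24 35 39]
138 220 [584.5 466.3] [608.6 513.4   0.9] [103 145 160]
140 220 [584.4 461.4] [609.8 510.5  -6.5] [114 158 174]
130 250 [511.7 484.2] [511.9 484.8 142.2] [17 18 17]
134 250 [511.5 474.5] [513.7 480.6 125.9] [12 15 14]
136 250 [511.4 469.7] [527.6 514.9   7.7] [ 79 112 127]
138 250 [511.3 464.9] [528.5 512.4  -0.9] [ 96 133 151]
140 250 [511.2 460.1] [528.2 506.4   1.2] [ 94 133 149]
t [-0.3188, -0.2783, 0.0552] az -0.254 now psi 64.5 pos [269.4 563.6 204.9] q7 -0.05 F [-1.1 -1.  -0. ] w 93.6 t 0.1
```

Run:
```python
from h import *
np.set_printoptions(suppress=True,precision=1)
im=cv2.imread("pics/top0.png"); W=cloud("top",np.load("top0.npy")); hsv=cv2.cvtColor(im,cv2.COLOR_BGR2HSV)
g=((hsv[...,1]<50)).astype(np.uint8)
for v in range(195,305,15):
    u=np.nonzero(g[v,345:500])[0]+345; print(v,u.min(),ray("top",u.min()-.5,v,85)[:2],end=' | ')
print()
for u in (368,375,380,435,440):
    v=np.nonzero(g[175:320,u])[0]+175; print(u,v.min(),v.max(),ray("top",u,v.min()-.5,85)[:2],ray("top",u,v.max()+.5,85)[:2])
b=cv2.resize(im[160:320,330:500],None,fx=4,fy=4,interpolation=2); cv2.imwrite("pics/tote.png",b[:600])
```

```text
195 358 [646.  -68.7] | 210 359 [607.5 -70.2] | 225 360 [569.4 -71.7] | 240 361 [531.4 -73.2] | 255 362 [493.7 -74.7] | 270 363 [456.2 -76.2] | 285 365 [418.9 -80.2] | 300 366 [381.9 -81.6] | 
368 192 304 [654.4 -95.4] [370.7 -87.5]
375 192 304 [ 654. -113.] [ 370.3 -104.7]
380 192 303 [ 653.7 -125.6] [ 372.5 -117.1]
435 188 299 [ 660.8 -264.5] [ 379.5 -252.9]
440 187 299 [ 663.1 -277.2] [ 379.3 -265.2]
```

>>> play_rows:
  series:
    - {"hand": 0.06, "tx": -0.16, "ty": -0.14, "tz": 0, "az": -0.127}
    - {"hand": 0.06, "tx": -0.16, "ty": -0.14, "tz": 0, "az": -0.254}
    - {"hand": 0.06, "tx": -0.319, "ty": -0.278, "tz": 0.0, "az": -0.254}
    - {"hand": 0.06, "tx": -0.319, "ty": -0.278, "tz": 0.0, "az": -0.254}
    - {"hand": 0.06, "tx": -0.319, "ty": -0.278, "tz": 0.0, "az": -0.254}

```text
schema error: expected keys hand, tx, ty, tz, ax, ay, az
```

>>> play_rows:
  series:
    - {"hand": 0.06, "tx": -0.04, "ty": -0.034, "tz": 0, "ax": 0, "ay": 0, "az": -0.12}
    - {"hand": 0.06, "tx": -0.08, "ty": -0.07, "tz": 0, "ax": 0, "ay": 0, "az": -0.254}
    - {"hand": 0.06, "tx": -0.12, "ty": -0.1, "tz": 0, "ax": 0, "ay": 0, "az": -0.254}
    - {"hand": 0.06, "tx": -0.15, "ty": -0.13, "tz": 0, "ax": 0, "ay": 0, "az": -0.254}
    - {"hand": 0.06, "tx": -0.15, "ty": -0.13, "tz": 0, "ax": 0, "ay": 0, "az": -0.254}

```text
time: 0.52
tool_pos: [349.8, 378.7, 205.2]
eef_rot: [-0.0, 0.097, 0.995, -0.0]
force: [0.9, 0.4, 1.2]
width: 64.1
grip_force: 0.0
```

```bash
python3 -c "
from h import *
go(437,175,110,79)"
```

```text
t [-0.1247, -0.1831, 0.0954] az -0.001 now psi 78.9 pos [349.8 378.7 205.2] q7 0.5 F [0.9 0.4 1.2] w 64.1 t 0.5167
```

>>> play_rows:
  series:
    - {"hand": 0.06, "tx": -0.125, "ty": -0.183, "tz": 0.09, "ax": 0, "ay": 0, "az": 0}
    - {"hand": 0.06, "tx": -0.125, "ty": -0.183, "tz": 0.09, "ax": 0, "ay": 0, "az": 0}
    - {"hand": 0.06, "tx": -0.125, "ty": -0.183, "tz": 0.09, "ax": 0, "ay": 0, "az": 0}
    - {"hand": 0.06, "tx": -0.125, "ty": -0.183, "tz": 0.09, "ax": 0, "ay": 0, "az": 0}
    - {"hand": 0.06, "tx": -0.125, "ty": -0.183, "tz": 0.09, "ax": 0, "ay": 0, "az": 0}

```text
time: 0.93
tool_pos: [425.4, 202.8, 126.5]
eef_rot: [0.0, 0.096, 0.995, -0.0]
force: [2.0, 0.2, -0.2]
width: 59.8
grip_force: 0.0
```

>>> play_rows:
  series:
    - {"hand": 0.06, "tx": 0, "ty": 0, "tz": 0, "ax": 0, "ay": 0, "az": 0}
    - {"hand": 0.06, "tx": 0, "ty": 0, "tz": 0, "ax": 0, "ay": 0, "az": 0}

```text
time: 1.1
tool_pos: [425.4, 202.6, 126.3]
eef_rot: [-0.001, 0.098, 0.995, -0.001]
force: [-0.0, 1.2, 0.2]
width: 59.9
grip_force: 0.0
```

Run:
```python
from h import *
im,d=arm.grab_frame("top"); cv2.imwrite("pics/top1.png",im)
for o in parts(im,d,(165,205,300,325)): print(o)
go(437,175,11,79)
```

```text
([227.0, 234.0], [558.6, 269.9], np.float64(40.6), -82.2, 44.5, 39.0, 153)
([190.0, 245.0], [535.8, 369.9], np.float64(39.9), 17.3, 71.7, 30.0, 299)
t [-0.0173, -0.0264, 0.1158] az -0.001 now psi 78.9 pos [425.2 204.3 126.8] q7 0.9 F [ 0.5 -0.3  0.5] w 60.1 t 1.15
```

>>> play_rows:
  series:
    - {"hand": 0.06, "tx": -0.017, "ty": -0.027, "tz": 0.03, "ax": 0, "ay": 0, "az": 0}
    - {"hand": 0.06, "tx": -0.017, "ty": -0.027, "tz": 0.06, "ax": 0, "ay": 0, "az": 0}
    - {"hand": 0.06, "tx": -0.017, "ty": -0.027, "tz": 0.1, "ax": 0, "ay": 0, "az": 0}
    - {"hand": 0.06, "tx": -0.017, "ty": -0.027, "tz": 0.115, "ax": 0, "ay": 0, "az": 0}
    - {"hand": 0.06, "tx": -0.017, "ty": -0.027, "tz": 0.115, "ax": 0, "ay": 0, "az": 0}

```text
time: 1.57
tool_pos: [434.7, 175.4, 9.3]
eef_rot: [-0.002, 0.095, 0.995, -0.001]
force: [-1.5, -0.7, 0.2]
width: 59.7
grip_force: 0.0
```

>>> play_rows:
  grip_force: 25
  series:
    - {"hand": 0.01, "tx": 0, "ty": 0, "tz": 0, "ax": 0, "ay": 0, "az": 0}
    - {"hand": 0.01, "tx": 0, "ty": 0, "tz": 0, "ax": 0, "ay": 0, "az": 0}
    - {"hand": 0.01, "tx": 0, "ty": 0, "tz": 0, "ax": 0, "ay": 0, "az": 0}
    - {"hand": 0.01, "tx": 0, "ty": 0, "tz": 0, "ax": 0, "ay": 0, "az": 0}
    - {"hand": 0.01, "tx": 0, "ty": 0, "tz": 0, "ax": 0, "ay": 0, "az": 0}

```text
time: 1.98
tool_pos: [437.3, 175.4, 13.0]
eef_rot: [0.001, 0.096, 0.995, 0.0]
force: [-0.3, -0.5, 0.3]
width: 30.9
grip_force: 0.2
```

>>> play_rows:
  series:
    - {"hand": 0.01, "tx": 0, "ty": 0, "tz": -0.04, "ax": 0, "ay": 0, "az": 0}
    - {"hand": 0.01, "tx": 0, "ty": 0, "tz": -0.08, "ax": 0, "ay": 0, "az": 0}
    - {"hand": 0.01, "tx": 0, "ty": 0, "tz": -0.12, "ax": 0, "ay": 0, "az": 0}
    - {"hand": 0.01, "tx": 0, "ty": 0, "tz": -0.15, "ax": 0, "ay": 0, "az": 0}
    - {"hand": 0.01, "tx": 0, "ty": 0, "tz": -0.15, "ax": 0, "ay": 0, "az": 0}

```text
time: 2.4
tool_pos: [439.2, 176.0, 168.1]
eef_rot: [0.004, 0.096, 0.995, 0.002]
force: [1.2, 0.2, -0.1]
width: 29.4
grip_force: 25.0
```

```bash
python3 -c "
from h import *
go(457,-127,165,92.7)
im,d=arm.grab_frame('top')
for o in parts(im,d,(165,205,300,325)): print(o)"
```

```text
t [-0.0753, -0.2941, 0.002] az -0.239 now psi 79.0 pos [439.2 176.  168.1] q7 0.97 F [ 1.2  0.2 -0.1] w 29.4 t 2.4
([226.0, 233.0], [562.0, 272.3], np.float64(40.5), -77.0, 43.3, 23.3, 123)
([189.0, 245.0], [524.9, 367.0], np.float64(39.3), 17.9, 93.8, 30.6, 266)
([193.0, 295.0], [414.2, 354.4], np.float64(40.3), 0.6, 80.5, 43.8, 320)
```

>>> play_rows:
  series:
    - {"hand": 0.01, "tx": -0.01, "ty": -0.04, "tz": 0, "ax": 0, "ay": 0, "az": 0}
    - {"hand": 0.01, "tx": -0.02, "ty": -0.075, "tz": 0, "ax": 0, "ay": 0, "az": 0}
    - {"hand": 0.01, "tx": -0.03, "ty": -0.11, "tz": 0, "ax": 0, "ay": 0, "az": 0}
    - {"hand": 0.01, "tx": -0.035, "ty": -0.15, "tz": 0, "ax": 0, "ay": 0, "az": 0}
    - {"hand": 0.01, "tx": -0.04, "ty": -0.185, "tz": 0, "ax": 0, "ay": 0, "az": 0}

```text
time: 2.87
tool_pos: [439.8, -16.5, 161.4]
eef_rot: [-0.0, 0.096, 0.995, -0.0]
force: [1.2, -0.4, -0.5]
width: 29.7
grip_force: 25.0
```

>>> play_rows:
  series:
    - {"hand": 0.01, "tx": -0.01, "ty": -0.035, "tz": 0, "ax": 0, "ay": 0, "az": -0.08}
    - {"hand": 0.01, "tx": -0.02, "ty": -0.07, "tz": 0, "ax": 0, "ay": 0, "az": -0.16}
    - {"hand": 0.01, "tx": -0.035, "ty": -0.109, "tz": 0, "ax": 0, "ay": 0, "az": -0.239}
    - {"hand": 0.01, "tx": -0.035, "ty": -0.109, "tz": 0, "ax": 0, "ay": 0, "az": -0.239}
    - {"hand": 0.01, "tx": -0.035, "ty": -0.109, "tz": 0, "ax": 0, "ay": 0, "az": -0.239}

```text
time: 3.28
tool_pos: [453.7, -130.0, 161.3]
eef_rot: [-0.001, -0.022, 1.0, -0.0]
force: [-0.3, 1.0, -0.7]
width: 29.5
grip_force: 25.0
```

```bash
python3 -c "
from h import *
go(457,-127,18,92.7)"
```

```text
t [-0.0036, 0.0029, 0.1433] az -0.003 now psi 92.5 pos [ 453.7 -130.   161.3] q7 1.92 F [-0.3  1.  -0.7] w 29.5 t 3.2833
```

>>> play_rows:
  series:
    - {"hand": 0.01, "tx": -0.003, "ty": 0.003, "tz": 0.035, "ax": 0, "ay": 0, "az": 0}
    - {"hand": 0.01, "tx": -0.003, "ty": 0.003, "tz": 0.075, "ax": 0, "ay": 0, "az": 0}
    - {"hand": 0.01, "tx": -0.003, "ty": 0.003, "tz": 0.11, "ax": 0, "ay": 0, "az": 0}
    - {"hand": 0.01, "tx": -0.003, "ty": 0.003, "tz": 0.14, "ax": 0, "ay": 0, "az": 0}
    - {"hand": 0.01, "tx": -0.003, "ty": 0.003, "tz": 0.142, "ax": 0, "ay": 0, "az": 0}

```text
time: 3.7
tool_pos: [454.6, -123.2, 15.9]
eef_rot: [-0.003, -0.024, 1.0, 0.0]
force: [-0.4, -0.3, -1.5]
width: 29.6
grip_force: 25.0
```

>>> play_rows:
  series:
    - {"hand": 0.01, "tx": 0, "ty": 0, "tz": 0, "ax": 0, "ay": 0, "az": 0}
    - {"hand": 0.052, "tx": 0, "ty": 0, "tz": 0, "ax": 0, "ay": 0, "az": 0}
    - {"hand": 0.052, "tx": 0, "ty": 0, "tz": 0, "ax": 0, "ay": 0, "az": 0}
    - {"hand": 0.052, "tx": 0, "ty": 0, "tz": 0, "ax": 0, "ay": 0, "az": 0}
    - {"hand": 0.052, "tx": 0, "ty": 0, "tz": 0, "ax": 0, "ay": 0, "az": 0}

```text
time: 4.12
tool_pos: [458.6, -125.7, 21.7]
eef_rot: [0.002, -0.023, 1.0, -0.001]
force: [1.6, -7.2, 3.3]
width: 51.0
grip_force: 3.7
```

>>> play_rows:
  series:
    - {"hand": 0.052, "tx": 0, "ty": 0, "tz": -0.04, "ax": 0, "ay": 0, "az": 0}
    - {"hand": 0.052, "tx": 0, "ty": 0, "tz": -0.08, "ax": 0, "ay": 0, "az": 0}
    - {"hand": 0.052, "tx": 0, "ty": 0, "tz": -0.12, "ax": 0, "ay": 0, "az": 0}
    - {"hand": 0.06, "tx": 0, "ty": 0, "tz": -0.15, "ax": 0, "ay": 0, "az": 0}
    - {"hand": 0.06, "tx": 0, "ty": 0, "tz": -0.15, "ax": 0, "ay": 0, "az": 0}

```text
time: 4.53
tool_pos: [459.9, -125.3, 176.8]
eef_rot: [0.005, -0.023, 1.0, -0.0]
force: [0.2, -0.7, 0.9]
width: 59.1
grip_force: 0.0
```

```bash
python3 -c "
from h import *
im,d=arm.grab_frame('top'); cv2.imwrite('pics/top2.png',im)
for o in parts(im,d,(165,205,300,325)): print(o)
go(414,354.5,140,90)"
```

```text
([229.0, 246.0], [531.7, 266.7], np.float64(40.4), 9.5, 85.2, 43.4, 423)
([191.0, 250.0], [524.3, 366.5], np.float64(39.2), 18.4, 95.6, 29.2, 428)
([195.0, 292.0], [414.4, 354.2], np.float64(40.3), 0.4, 80.6, 44.5, 446)
t [0.0225, 0.481, 0.0337] az 0.047 now psi 92.7 pos [ 459.  -124.9  174. ] q7 1.91 F [ 1.  -0.3 -0.7] w 59.8 t 4.5833
```

View pics/top2.png

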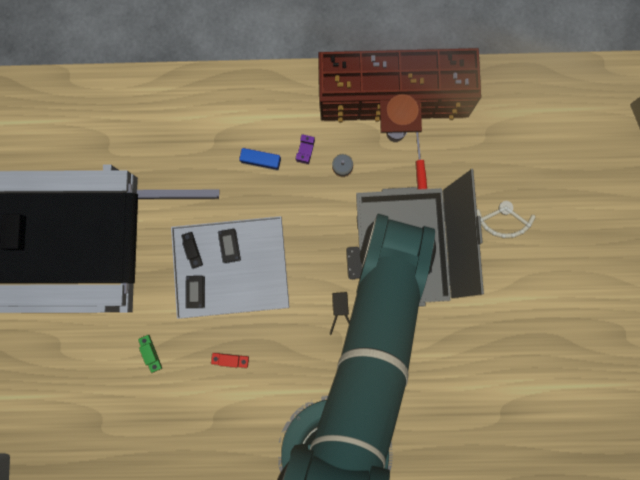

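The lone black thing at (354,262) is the gripper's end. The tray still holds three parts. Next is case B at (195,292).

>>> play_rows:
  series:
    - {"hand": 0.065, "tx": 0.0, "ty": 0.04, "tz": 0, "ax": 0, "ay": 0, "az": 0}
    - {"hand": 0.065, "tx": 0.0, "ty": 0.08, "tz": 0, "ax": 0, "ay": 0, "az": 0}
    - {"hand": 0.065, "tx": 0.005, "ty": 0.12, "tz": 0, "ax": 0, "ay": 0, "az": 0}
    - {"hand": 0.065, "tx": 0.01, "ty": 0.16, "tz": 0, "ax": 0, "ay": 0, "az": 0}
    - {"hand": 0.065, "tx": 0.01, "ty": 0.2, "tz": 0, "ax": 0, "ay": 0, "az": 0}

```text
time: 5.0
tool_pos: [436.2, 76.2, 170.0]
eef_rot: [-0.0, -0.023, 1.0, 0.0]
force: [0.7, -0.4, 1.7]
width: 64.7
grip_force: 0.0
```

>>> play_rows:
  series:
    - {"hand": 0.065, "tx": 0.0, "ty": 0.04, "tz": 0, "ax": 0, "ay": 0, "az": 0}
    - {"hand": 0.065, "tx": 0.0, "ty": 0.08, "tz": 0, "ax": 0, "ay": 0, "az": 0}
    - {"hand": 0.065, "tx": 0.005, "ty": 0.12, "tz": 0, "ax": 0, "ay": 0, "az": 0}
    - {"hand": 0.065, "tx": 0.01, "ty": 0.16, "tz": 0, "ax": 0, "ay": 0, "az": 0}
    - {"hand": 0.065, "tx": 0.01, "ty": 0.2, "tz": 0, "ax": 0, "ay": 0, "az": 0}

```text
time: 5.42
tool_pos: [416.7, 275.6, 170.0]
eef_rot: [-0.0, -0.024, 1.0, -0.0]
force: [0.9, -0.7, 1.1]
width: 64.9
grip_force: 0.0
```

>>> play_rows:
  series:
    - {"hand": 0.065, "tx": 0.0, "ty": 0.04, "tz": 0.02, "ax": 0, "ay": 0, "az": 0.047}
    - {"hand": 0.065, "tx": 0.002, "ty": 0.081, "tz": 0.034, "ax": 0, "ay": 0, "az": 0.047}
    - {"hand": 0.065, "tx": 0.002, "ty": 0.081, "tz": 0.034, "ax": 0, "ay": 0, "az": 0.047}
    - {"hand": 0.065, "tx": 0.002, "ty": 0.081, "tz": 0.034, "ax": 0, "ay": 0, "az": 0.047}

```text
time: 5.75
tool_pos: [410.9, 356.3, 134.5]
eef_rot: [-0.001, -0.002, 1.0, -0.001]
force: [0.7, -1.4, 0.4]
width: 65.0
grip_force: 0.0
```

```bash
python3 -c "
from h import *
im,d=arm.grab_frame('top')
for o in parts(im,d,(165,205,300,325)): print(o)
go(414,354.5,12,90)"
```

```text
([229.0, 246.0], [533.5, 267.3], np.float64(40.4), 9.3, 89.6, 43.9, 422)
([191.0, 250.0], [524.5, 365.8], np.float64(39.2), 18.1, 94.2, 29.5, 428)
t [-0.0023, 0.0001, 0.1233] az 0.002 now psi 90.1 pos [411.9 354.6 135.3] q7 0.82 F [0.3 0.3 0.9] w 65.2 t 5.8
```

>>> play_rows:
  series:
    - {"hand": 0.065, "tx": -0.002, "ty": 0, "tz": 0.04, "ax": 0, "ay": 0, "az": 0}
    - {"hand": 0.065, "tx": -0.002, "ty": 0, "tz": 0.08, "ax": 0, "ay": 0, "az": 0}
    - {"hand": 0.065, "tx": -0.002, "ty": 0, "tz": 0.11, "ax": 0, "ay": 0, "az": 0}
    - {"hand": 0.065, "tx": -0.002, "ty": 0, "tz": 0.123, "ax": 0, "ay": 0, "az": 0}
    - {"hand": 0.065, "tx": -0.002, "ty": 0, "tz": 0.123, "ax": 0, "ay": 0, "az": 0}

```text
time: 6.22
tool_pos: [413.9, 351.7, 10.8]
eef_rot: [-0.001, 0.001, 1.0, -0.002]
force: [-0.1, 0.2, 0.2]
width: 64.9
grip_force: 0.0
```

>>> play_rows:
  grip_force: 25
  series:
    - {"hand": 0.02, "tx": 0, "ty": 0, "tz": 0, "ax": 0, "ay": 0, "az": 0}
    - {"hand": 0.02, "tx": 0, "ty": 0, "tz": 0, "ax": 0, "ay": 0, "az": 0}
    - {"hand": 0.02, "tx": 0, "ty": 0, "tz": 0, "ax": 0, "ay": 0, "az": 0}
    - {"hand": 0.02, "tx": 0, "ty": 0, "tz": 0, "ax": 0, "ay": 0, "az": 0}
    - {"hand": 0.02, "tx": 0, "ty": 0, "tz": 0, "ax": 0, "ay": 0, "az": 0}

```text
time: 6.63
tool_pos: [415.4, 354.9, 14.5]
eef_rot: [0.001, 0.0, 1.0, 0.001]
force: [-1.4, -3.0, 11.9]
width: 43.9
grip_force: 25.0
```

>>> play_rows:
  series:
    - {"hand": 0.02, "tx": 0, "ty": 0, "tz": 0, "ax": 0, "ay": 0, "az": 0}
    - {"hand": 0.02, "tx": 0, "ty": 0, "tz": -0.04, "ax": 0, "ay": 0, "az": 0}
    - {"hand": 0.02, "tx": 0, "ty": 0, "tz": -0.08, "ax": 0, "ay": 0, "az": 0}
    - {"hand": 0.02, "tx": 0, "ty": 0, "tz": -0.12, "ax": 0, "ay": 0, "az": 0}
    - {"hand": 0.02, "tx": 0, "ty": -0.03, "tz": -0.15, "ax": 0, "ay": 0, "az": 0}

```text
time: 7.05
tool_pos: [414.3, 329.4, 166.5]
eef_rot: [0.001, -0.003, 1.0, 0.002]
force: [0.6, -0.4, 0.1]
width: 43.5
grip_force: 25.0
```

```bash
python3 -c "
from h import *
go(454,-190,165,92.7)"
```

```text
t [-0.037, -0.5196, -0.0005] az -0.042 now psi 90.3 pos [414.3 329.4 166.5] q7 0.87 F [ 0.6 -0.4  0.1] w 43.5 t 7.05
```

>>> play_rows:
  series:
    - {"hand": 0.02, "tx": 0, "ty": -0.04, "tz": 0, "ax": 0, "ay": 0, "az": 0}
    - {"hand": 0.02, "tx": 0, "ty": -0.08, "tz": 0, "ax": 0, "ay": 0, "az": 0}
    - {"hand": 0.02, "tx": 0, "ty": -0.12, "tz": 0, "ax": 0, "ay": 0, "az": 0}
    - {"hand": 0.02, "tx": -0.01, "ty": -0.16, "tz": 0, "ax": 0, "ay": 0, "az": 0}
    - {"hand": 0.02, "tx": -0.01, "ty": -0.2, "tz": 0, "ax": 0, "ay": 0, "az": 0}

```text
time: 7.47
tool_pos: [425.3, 123.4, 163.6]
eef_rot: [0.001, -0.0, 1.0, 0.001]
force: [1.6, -0.5, -1.1]
width: 43.8
grip_force: 25.0
```

>>> play_rows:
  series:
    - {"hand": 0.02, "tx": 0, "ty": -0.04, "tz": 0, "ax": 0, "ay": 0, "az": 0}
    - {"hand": 0.02, "tx": 0, "ty": -0.08, "tz": 0, "ax": 0, "ay": 0, "az": 0}
    - {"hand": 0.02, "tx": 0, "ty": -0.12, "tz": 0, "ax": 0, "ay": 0, "az": 0}
    - {"hand": 0.02, "tx": -0.01, "ty": -0.16, "tz": 0, "ax": 0, "ay": 0, "az": 0}
    - {"hand": 0.02, "tx": -0.01, "ty": -0.2, "tz": 0, "ax": 0, "ay": 0, "az": 0}

```text
time: 7.88
tool_pos: [435.4, -76.8, 163.6]
eef_rot: [0.001, -0.0, 1.0, 0.0]
force: [0.2, -0.1, -1.6]
width: 43.3
grip_force: 25.0
```

>>> play_rows:
  series:
    - {"hand": 0.02, "tx": -0.01, "ty": -0.04, "tz": 0, "ax": 0, "ay": 0, "az": -0.042}
    - {"hand": 0.02, "tx": -0.017, "ty": -0.08, "tz": 0, "ax": 0, "ay": 0, "az": -0.042}
    - {"hand": 0.02, "tx": -0.017, "ty": -0.118, "tz": 0, "ax": 0, "ay": 0, "az": -0.042}
    - {"hand": 0.02, "tx": -0.017, "ty": -0.118, "tz": 0, "ax": 0, "ay": 0, "az": -0.042}
    - {"hand": 0.02, "tx": -0.017, "ty": -0.118, "tz": 0, "ax": 0, "ay": 0, "az": -0.042}

```text
time: 8.3
tool_pos: [451.3, -194.8, 163.0]
eef_rot: [0.0, -0.019, 1.0, -0.0]
force: [-0.8, 1.6, -1.1]
width: 44.0
grip_force: 25.0
```

```bash
python3 -c "
from h import *
im,d=arm.grab_frame('top')
go(454,-190,19,92.7)"
```

```text
t [-0.0026, 0.003, 0.1439] az -0.006 now psi 92.3 pos [ 451.5 -193.1  162.9] q7 2.08 F [ 0.4 -0.4 -0.2] w 44.3 t 8.35
```

>>> play_rows:
  series:
    - {"hand": 0.02, "tx": -0.002, "ty": 0.003, "tz": 0.035, "ax": 0, "ay": 0, "az": 0}
    - {"hand": 0.02, "tx": -0.002, "ty": 0.003, "tz": 0.075, "ax": 0, "ay": 0, "az": 0}
    - {"hand": 0.02, "tx": -0.002, "ty": 0.003, "tz": 0.11, "ax": 0, "ay": 0, "az": 0}
    - {"hand": 0.02, "tx": -0.002, "ty": 0.003, "tz": 0.14, "ax": 0, "ay": 0, "az": 0}
    - {"hand": 0.02, "tx": -0.002, "ty": 0.003, "tz": 0.143, "ax": 0, "ay": 0, "az": 0}

```text
time: 8.77
tool_pos: [451.5, -187.5, 16.0]
eef_rot: [-0.003, -0.022, 1.0, 0.001]
force: [-1.3, 0.4, -1.2]
width: 43.9
grip_force: 2.5
```

>>> play_rows:
  series:
    - {"hand": 0.02, "tx": 0, "ty": 0, "tz": 0, "ax": 0, "ay": 0, "az": 0}
    - {"hand": 0.054, "tx": 0, "ty": 0, "tz": 0, "ax": 0, "ay": 0, "az": 0}
    - {"hand": 0.054, "tx": 0, "ty": 0, "tz": 0, "ax": 0, "ay": 0, "az": 0}
    - {"hand": 0.054, "tx": 0, "ty": 0, "tz": 0, "ax": 0, "ay": 0, "az": 0}

```text
time: 9.1
tool_pos: [454.7, -189.8, 21.3]
eef_rot: [0.001, -0.021, 1.0, -0.0]
force: [0.8, 0.5, 0.8]
width: 54.0
grip_force: 0.0
```

>>> play_rows:
  series:
    - {"hand": 0.054, "tx": 0, "ty": 0, "tz": -0.04, "ax": 0, "ay": 0, "az": 0}
    - {"hand": 0.054, "tx": 0, "ty": 0, "tz": -0.08, "ax": 0, "ay": 0, "az": 0}
    - {"hand": 0.054, "tx": 0, "ty": 0, "tz": -0.12, "ax": 0, "ay": 0, "az": 0}
    - {"hand": 0.06, "tx": 0, "ty": 0, "tz": -0.15, "ax": 0, "ay": 0, "az": 0}
    - {"hand": 0.06, "tx": 0, "ty": 0, "tz": -0.15, "ax": 0, "ay": 0, "az": 0}

```text
time: 9.52
tool_pos: [456.2, -190.7, 176.3]
eef_rot: [0.005, -0.021, 1.0, -0.001]
force: [0.3, -0.6, -0.2]
width: 59.8
grip_force: 0.0
```

```bash
python3 -c "
from h import *
im,d=arm.grab_frame('top')
for o in parts(im,d,(165,205,300,325)): print(o)
go(532.5,267,140,99.2)"
```

```text
([229.0, 246.0], [531.7, 266.7], np.float64(39.6), 10.2, 85.8, 44.1, 425)
([191.0, 250.0], [524.1, 366.2], np.float64(38.6), 18.1, 95.5, 30.0, 425)
t [-0.0963, 0.4535, 0.0336] az -0.118 now psi 92.4 pos [ 455.3 -190.1  173.4] q7 2.07 F [-0.8  0.7 -0.6] w 60.1 t 9.5667
```

>>> play_rows:
  series:
    - {"hand": 0.065, "tx": -0.005, "ty": 0.04, "tz": 0, "ax": 0, "ay": 0, "az": 0}
    - {"hand": 0.065, "tx": -0.01, "ty": 0.08, "tz": 0, "ax": 0, "ay": 0, "az": 0}
    - {"hand": 0.065, "tx": -0.02, "ty": 0.12, "tz": 0, "ax": 0, "ay": 0, "az": 0}
    - {"hand": 0.065, "tx": -0.03, "ty": 0.16, "tz": 0, "ax": 0, "ay": 0, "az": 0}
    - {"hand": 0.065, "tx": -0.04, "ty": 0.195, "tz": 0, "ax": 0, "ay": 0, "az": 0}

```text
time: 9.98
tool_pos: [484.9, 9.5, 169.5]
eef_rot: [0.0, -0.021, 1.0, 0.0]
force: [0.7, -0.9, -0.8]
width: 64.9
grip_force: 0.0
```

>>> play_rows:
  series:
    - {"hand": 0.065, "tx": -0.005, "ty": 0.04, "tz": 0, "ax": 0, "ay": 0, "az": 0}
    - {"hand": 0.065, "tx": -0.01, "ty": 0.08, "tz": 0, "ax": 0, "ay": 0, "az": 0}
    - {"hand": 0.065, "tx": -0.02, "ty": 0.12, "tz": 0, "ax": 0, "ay": 0, "az": 0}
    - {"hand": 0.065, "tx": -0.03, "ty": 0.16, "tz": 0, "ax": 0, "ay": 0, "az": 0}
    - {"hand": 0.065, "tx": -0.04, "ty": 0.195, "tz": 0, "ax": 0, "ay": 0, "az": 0}

```text
time: 10.4
tool_pos: [516.4, 206.1, 169.3]
eef_rot: [-0.0, -0.022, 1.0, 0.0]
force: [1.2, -0.3, -0.2]
width: 65.2
grip_force: 0.0
```

>>> play_rows:
  series:
    - {"hand": 0.065, "tx": -0.008, "ty": 0.03, "tz": 0.015, "ax": 0, "ay": 0, "az": -0.06}
    - {"hand": 0.065, "tx": -0.016, "ty": 0.063, "tz": 0.034, "ax": 0, "ay": 0, "az": -0.118}
    - {"hand": 0.065, "tx": -0.016, "ty": 0.063, "tz": 0.034, "ax": 0, "ay": 0, "az": -0.118}
    - {"hand": 0.065, "tx": -0.016, "ty": 0.063, "tz": 0.034, "ax": 0, "ay": 0, "az": -0.118}

```text
time: 10.73
tool_pos: [529.2, 268.1, 133.8]
eef_rot: [-0.001, -0.081, 0.997, -0.001]
force: [0.8, -0.0, 0.5]
width: 64.8
grip_force: 0.0
```

```bash
python3 -c "
from h import *
im,d=arm.grab_frame('top')
for o in parts(im,d,(165,205,300,325)): print(o)
go(532.5,267,13,99.2)"
```

```text
([235.0, 254.0], [512.9, 255.7], np.float64(40.4), 8.4, 44.8, 28.8, 133)
t [-0.0028, 0.0001, 0.1218] az -0.0 now psi 99.2 pos [529.9 266.6 134.8] q7 1.29 F [ 0.7 -1.1 -0.6] w 65.3 t 10.7833
```

>>> play_rows:
  series:
    - {"hand": 0.065, "tx": -0.002, "ty": 0, "tz": 0.04, "ax": 0, "ay": 0, "az": 0}
    - {"hand": 0.065, "tx": -0.002, "ty": 0, "tz": 0.08, "ax": 0, "ay": 0, "az": 0}
    - {"hand": 0.065, "tx": -0.002, "ty": 0, "tz": 0.11, "ax": 0, "ay": 0, "az": 0}
    - {"hand": 0.065, "tx": -0.002, "ty": 0, "tz": 0.122, "ax": 0, "ay": 0, "az": 0}
    - {"hand": 0.065, "tx": -0.002, "ty": 0, "tz": 0.122, "ax": 0, "ay": 0, "az": 0}

```text
time: 11.2
tool_pos: [531.4, 265.4, 11.9]
eef_rot: [-0.001, -0.079, 0.997, -0.001]
force: [-0.8, -0.1, 0.6]
width: 65.1
grip_force: 0.0
```

>>> play_rows:
  grip_force: 25
  series:
    - {"hand": 0.02, "tx": 0, "ty": 0, "tz": 0, "ax": 0, "ay": 0, "az": 0}
    - {"hand": 0.02, "tx": 0, "ty": 0, "tz": 0, "ax": 0, "ay": 0, "az": 0}
    - {"hand": 0.02, "tx": 0, "ty": 0, "tz": 0, "ax": 0, "ay": 0, "az": 0}
    - {"hand": 0.02, "tx": 0, "ty": 0, "tz": 0, "ax": 0, "ay": 0, "az": 0}
    - {"hand": 0.02, "tx": 0, "ty": 0, "tz": 0, "ax": 0, "ay": 0, "az": 0}

```text
time: 11.62
tool_pos: [533.3, 267.6, 15.3]
eef_rot: [0.001, -0.08, 0.997, 0.0]
force: [-1.7, -2.1, 11.3]
width: 43.9
grip_force: 25.0
```

>>> play_rows:
  series:
    - {"hand": 0.02, "tx": 0, "ty": 0, "tz": 0, "ax": 0, "ay": 0, "az": 0}
    - {"hand": 0.02, "tx": 0, "ty": 0, "tz": -0.04, "ax": 0, "ay": 0, "az": 0}
    - {"hand": 0.02, "tx": 0, "ty": 0, "tz": -0.08, "ax": 0, "ay": 0, "az": 0}
    - {"hand": 0.02, "tx": 0, "ty": 0, "tz": -0.12, "ax": 0, "ay": 0, "az": 0}
    - {"hand": 0.02, "tx": 0, "ty": 0, "tz": -0.15, "ax": 0, "ay": 0, "az": 0}

```text
time: 12.03
tool_pos: [532.9, 267.4, 167.8]
eef_rot: [0.002, -0.08, 0.997, 0.001]
force: [0.8, 0.0, 0.3]
width: 43.7
grip_force: 25.0
```

```bash
python3 -c "
from h import *
im,d=arm.grab_frame('top')
for o in parts(im,d,(165,205,300,325)): print(o)
go(577,-188,165,92.7)"
```

```text
t [0.0313, -0.4573, 0.006] az 0.113 now psi 99.2 pos [535.  268.5 172.9] q7 1.28 F [2.6 1.8 5.5] w 44.4 t 12.0833
```

>>> play_rows:
  series:
    - {"hand": 0.02, "tx": 0.005, "ty": -0.04, "tz": 0, "ax": 0, "ay": 0, "az": 0}
    - {"hand": 0.02, "tx": 0.01, "ty": -0.08, "tz": 0, "ax": 0, "ay": 0, "az": 0}
    - {"hand": 0.02, "tx": 0.01, "ty": -0.12, "tz": 0, "ax": 0, "ay": 0, "az": 0}
    - {"hand": 0.02, "tx": 0.015, "ty": -0.16, "tz": 0, "ax": 0, "ay": 0, "az": 0}
    - {"hand": 0.02, "tx": 0.015, "ty": -0.2, "tz": 0, "ax": 0, "ay": 0, "az": 0}

```text
time: 12.5
tool_pos: [548.9, 65.6, 164.3]
eef_rot: [0.001, -0.08, 0.997, 0.0]
force: [1.0, -0.1, 0.1]
width: 43.6
grip_force: 25.0
```

>>> play_rows:
  series:
    - {"hand": 0.02, "tx": 0, "ty": -0.04, "tz": 0, "ax": 0, "ay": 0, "az": 0}
    - {"hand": 0.02, "tx": 0.005, "ty": -0.08, "tz": 0, "ax": 0, "ay": 0, "az": 0}
    - {"hand": 0.02, "tx": 0.01, "ty": -0.12, "tz": 0, "ax": 0, "ay": 0, "az": 0}
    - {"hand": 0.02, "tx": 0.012, "ty": -0.16, "tz": 0, "ax": 0, "ay": 0, "az": 0}
    - {"hand": 0.02, "tx": 0.012, "ty": -0.195, "tz": 0, "ax": 0, "ay": 0, "az": 0}

```text
time: 12.92
tool_pos: [568.3, -129.9, 164.4]
eef_rot: [0.001, -0.079, 0.997, -0.0]
force: [0.8, -0.4, -1.0]
width: 43.8
grip_force: 25.0
```

>>> play_rows:
  series:
    - {"hand": 0.02, "tx": 0.004, "ty": -0.03, "tz": 0, "ax": 0, "ay": 0, "az": 0.06}
    - {"hand": 0.02, "tx": 0.004, "ty": -0.062, "tz": 0, "ax": 0, "ay": 0, "az": 0.113}
    - {"hand": 0.02, "tx": 0.004, "ty": -0.062, "tz": 0, "ax": 0, "ay": 0, "az": 0.113}
    - {"hand": 0.02, "tx": 0.004, "ty": -0.062, "tz": 0, "ax": 0, "ay": 0, "az": 0.113}

```text
time: 13.25
tool_pos: [574.4, -190.7, 163.9]
eef_rot: [0.0, -0.022, 1.0, -0.0]
force: [1.4, 1.2, -0.6]
width: 43.5
grip_force: 25.0
```

```bash
python3 -c "
from h import *
im,d=arm.grab_frame('top')
for o in parts(im,d,(165,205,300,325)): print(o)
go(577,-188,19,92.7)"
```

```text
([191.0, 250.0], [524.3, 366.3], np.float64(38.5), 17.9, 95.1, 30.3, 434)
t [-0.0024, 0.0008, 0.1448] az -0.0 now psi 92.7 pos [ 574.6 -189.   163.8] q7 2.03 F [-0.2  0.7 -0.6] w 43.8 t 13.3
```

>>> play_rows:
  series:
    - {"hand": 0.02, "tx": -0.002, "ty": 0.001, "tz": 0.035, "ax": 0, "ay": 0, "az": 0}
    - {"hand": 0.02, "tx": -0.002, "ty": 0.001, "tz": 0.075, "ax": 0, "ay": 0, "az": 0}
    - {"hand": 0.02, "tx": -0.002, "ty": 0.001, "tz": 0.11, "ax": 0, "ay": 0, "az": 0}
    - {"hand": 0.02, "tx": -0.002, "ty": 0.001, "tz": 0.14, "ax": 0, "ay": 0, "az": 0}
    - {"hand": 0.02, "tx": -0.002, "ty": 0.001, "tz": 0.143, "ax": 0, "ay": 0, "az": 0}

```text
time: 13.72
tool_pos: [575.2, -185.7, 16.8]
eef_rot: [-0.002, -0.025, 1.0, 0.001]
force: [-0.3, 0.3, 0.1]
width: 43.8
grip_force: 25.0
```

>>> play_rows:
  series:
    - {"hand": 0.02, "tx": 0, "ty": 0, "tz": 0, "ax": 0, "ay": 0, "az": 0}
    - {"hand": 0.054, "tx": 0, "ty": 0, "tz": 0, "ax": 0, "ay": 0, "az": 0}
    - {"hand": 0.054, "tx": 0, "ty": 0, "tz": 0, "ax": 0, "ay": 0, "az": 0}
    - {"hand": 0.054, "tx": 0, "ty": 0, "tz": 0, "ax": 0, "ay": 0, "az": 0}

```text
time: 14.05
tool_pos: [577.4, -187.7, 22.1]
eef_rot: [0.001, -0.024, 1.0, -0.0]
force: [0.8, -0.2, -0.0]
width: 53.7
grip_force: 0.0
```

>>> play_rows:
  series:
    - {"hand": 0.054, "tx": 0, "ty": 0, "tz": -0.04, "ax": 0, "ay": 0, "az": 0}
    - {"hand": 0.054, "tx": 0, "ty": 0, "tz": -0.08, "ax": 0, "ay": 0, "az": 0}
    - {"hand": 0.054, "tx": 0, "ty": 0, "tz": -0.12, "ax": 0, "ay": 0, "az": 0}
    - {"hand": 0.06, "tx": 0, "ty": 0, "tz": -0.15, "ax": 0, "ay": 0, "az": 0}
    - {"hand": 0.06, "tx": 0, "ty": 0, "tz": -0.15, "ax": 0, "ay": 0, "az": 0}

```text
time: 14.47
tool_pos: [579.3, -188.7, 178.1]
eef_rot: [0.005, -0.024, 1.0, -0.001]
force: [0.4, 0.2, 0.4]
width: 59.6
grip_force: 0.0
```

```bash
python3 -c "
from h import *
im,d=arm.grab_frame('top')
for o in parts(im,d,(165,205,300,325)): print(o)
go(525,365.5,140,108)"
```

```text
([191.0, 250.0], [524.5, 366.5], np.float64(39.1), 19.3, 94.4, 30.1, 426)
t [0.0272, 0.5556, 0.034] az -0.267 now psi 92.7 pos [ 578.3 -188.2  174.9] q7 2.03 F [ 0.1  0.6 -1.5] w 59.6 t 14.5167
```

>>> play_rows:
  series:
    - {"hand": 0.055, "tx": 0.0, "ty": 0.04, "tz": 0, "ax": 0, "ay": 0, "az": 0}
    - {"hand": 0.055, "tx": 0.005, "ty": 0.08, "tz": 0, "ax": 0, "ay": 0, "az": 0}
    - {"hand": 0.055, "tx": 0.01, "ty": 0.12, "tz": 0, "ax": 0, "ay": 0, "az": 0}
    - {"hand": 0.055, "tx": 0.01, "ty": 0.16, "tz": 0, "ax": 0, "ay": 0, "az": 0}
    - {"hand": 0.055, "tx": 0.01, "ty": 0.2, "tz": 0, "ax": 0, "ay": 0, "az": 0}

```text
time: 14.93
tool_pos: [556.2, 13.4, 170.6]
eef_rot: [-0.0, -0.024, 1.0, 0.0]
force: [1.5, 0.9, 0.5]
width: 54.8
grip_force: 0.0
```

>>> play_rows:
  series:
    - {"hand": 0.055, "tx": 0.0, "ty": 0.04, "tz": 0, "ax": 0, "ay": 0, "az": 0}
    - {"hand": 0.055, "tx": 0.005, "ty": 0.08, "tz": 0, "ax": 0, "ay": 0, "az": 0}
    - {"hand": 0.055, "tx": 0.01, "ty": 0.12, "tz": 0, "ax": 0, "ay": 0, "az": 0}
    - {"hand": 0.055, "tx": 0.01, "ty": 0.16, "tz": 0, "ax": 0, "ay": 0, "az": 0}
    - {"hand": 0.055, "tx": 0.01, "ty": 0.2, "tz": 0, "ax": 0, "ay": 0, "az": 0}

```text
time: 15.35
tool_pos: [536.7, 212.8, 170.6]
eef_rot: [-0.0, -0.024, 1.0, 0.0]
force: [0.9, 0.1, -1.1]
width: 54.7
grip_force: 0.0
```

>>> play_rows:
  series:
    - {"hand": 0.055, "tx": 0.004, "ty": 0.04, "tz": 0, "ax": 0, "ay": 0, "az": -0.09}
    - {"hand": 0.055, "tx": 0.008, "ty": 0.08, "tz": 0, "ax": 0, "ay": 0, "az": -0.18}
    - {"hand": 0.055, "tx": 0.014, "ty": 0.12, "tz": 0, "ax": 0, "ay": 0, "az": -0.267}
    - {"hand": 0.055, "tx": 0.014, "ty": 0.153, "tz": 0, "ax": 0, "ay": 0, "az": -0.267}
    - {"hand": 0.055, "tx": 0.014, "ty": 0.153, "tz": 0, "ax": 0, "ay": 0, "az": -0.267}

```text
time: 15.77
tool_pos: [513.5, 370.3, 169.9]
eef_rot: [-0.001, -0.161, 0.987, 0.001]
force: [-0.6, 1.3, 0.2]
width: 55.2
grip_force: 0.0
```

```bash
python3 -c "
from h import *
im,d=arm.grab_frame('top');cv2.imwrite('pics/top3.png',im)
for o in parts(im,d,(165,205,300,325)): print(o)
go(518,363.5,14,108)"
```

```text
([193.0, 256.0], [506.2, 360.0], np.float64(38.6), 19.7, 57.1, 30.6, 274)
t [-0.0024, -0.0041, 0.1557] az 0.005 now psi 108.3 pos [514.7 366.6 169.8] q7 1.27 F [ 0.5 -1.4 -0.4] w 55.3 t 15.8167
```

>>> play_rows:
  series:
    - {"hand": 0.055, "tx": -0.002, "ty": -0.004, "tz": 0.03, "ax": 0, "ay": 0, "az": 0}
    - {"hand": 0.055, "tx": -0.002, "ty": -0.004, "tz": 0.07, "ax": 0, "ay": 0, "az": 0}
    - {"hand": 0.055, "tx": -0.002, "ty": -0.004, "tz": 0.1, "ax": 0, "ay": 0, "az": 0}
    - {"hand": 0.055, "tx": -0.002, "ty": -0.004, "tz": 0.13, "ax": 0, "ay": 0, "az": 0}
    - {"hand": 0.055, "tx": -0.002, "ty": -0.004, "tz": 0.155, "ax": 0, "ay": 0, "az": 0}

```text
time: 16.23
tool_pos: [519.2, 358.2, 13.3]
eef_rot: [-0.001, -0.156, 0.988, -0.001]
force: [0.9, -0.3, 0.3]
width: 55.3
grip_force: 0.0
```

>>> play_rows:
  grip_force: 25
  series:
    - {"hand": 0.055, "tx": 0, "ty": 0, "tz": 0, "ax": 0, "ay": 0, "az": 0}
    - {"hand": 0.01, "tx": 0, "ty": 0, "tz": 0, "ax": 0, "ay": 0, "az": 0}
    - {"hand": 0.01, "tx": 0, "ty": 0, "tz": 0, "ax": 0, "ay": 0, "az": 0}
    - {"hand": 0.01, "tx": 0, "ty": 0, "tz": 0, "ax": 0, "ay": 0, "az": 0}
    - {"hand": 0.01, "tx": 0, "ty": 0, "tz": 0, "ax": 0, "ay": 0, "az": 0}

```text
time: 16.65
tool_pos: [520.5, 360.3, 17.3]
eef_rot: [0.001, -0.156, 0.988, 0.001]
force: [0.5, 0.7, 0.5]
width: 31.7
grip_force: 0.1
```

>>> play_rows:
  series:
    - {"hand": 0.01, "tx": 0, "ty": 0, "tz": 0, "ax": 0, "ay": 0, "az": 0}
    - {"hand": 0.01, "tx": 0, "ty": 0, "tz": -0.04, "ax": 0, "ay": 0, "az": 0}
    - {"hand": 0.01, "tx": 0, "ty": 0, "tz": -0.08, "ax": 0, "ay": 0, "az": 0}
    - {"hand": 0.01, "tx": 0, "ty": 0, "tz": -0.12, "ax": 0, "ay": 0, "az": 0}
    - {"hand": 0.01, "tx": 0, "ty": -0.02, "tz": -0.15, "ax": 0, "ay": 0, "az": 0}

```text
time: 17.07
tool_pos: [524.8, 344.5, 169.6]
eef_rot: [0.001, -0.159, 0.987, 0.002]
force: [0.7, 1.2, -0.9]
width: 29.7
grip_force: 25.0
```

```bash
python3 -c "
from h import *
go(572,-131,165,92.7)"
```

```text
t [0.1041, -0.4663, 0.0031] az 0.272 now psi 108.3 pos [524.8 344.5 169.6] q7 1.31 F [ 0.7  1.2 -0.9] w 29.7 t 17.0667
```

>>> play_rows:
  series:
    - {"hand": 0.01, "tx": 0.008, "ty": -0.04, "tz": 0, "ax": 0, "ay": 0, "az": 0}
    - {"hand": 0.01, "tx": 0.016, "ty": -0.08, "tz": 0, "ax": 0, "ay": 0, "az": 0}
    - {"hand": 0.01, "tx": 0.025, "ty": -0.12, "tz": 0, "ax": 0, "ay": 0, "az": 0}
    - {"hand": 0.01, "tx": 0.035, "ty": -0.16, "tz": 0, "ax": 0, "ay": 0, "az": 0}
    - {"hand": 0.01, "tx": 0.044, "ty": -0.195, "tz": 0, "ax": 0, "ay": 0, "az": 0}

```text
time: 17.48
tool_pos: [544.3, 139.0, 166.5]
eef_rot: [0.001, -0.156, 0.988, -0.0]
force: [1.0, -0.2, -0.8]
width: 29.6
grip_force: 25.0
```

>>> play_rows:
  series:
    - {"hand": 0.01, "tx": 0.008, "ty": -0.03, "tz": 0, "ax": 0, "ay": 0, "az": 0}
    - {"hand": 0.01, "tx": 0.016, "ty": -0.07, "tz": 0, "ax": 0, "ay": 0, "az": 0}
    - {"hand": 0.01, "tx": 0.025, "ty": -0.1, "tz": 0, "ax": 0, "ay": 0, "az": 0}
    - {"hand": 0.01, "tx": 0.035, "ty": -0.14, "tz": 0, "ax": 0, "ay": 0, "az": 0}
    - {"hand": 0.01, "tx": 0.04, "ty": -0.175, "tz": 0, "ax": 0, "ay": 0, "az": 0}

```text
time: 17.9
tool_pos: [559.9, -39.5, 166.5]
eef_rot: [0.001, -0.156, 0.988, -0.0]
force: [1.4, -0.2, -0.6]
width: 29.8
grip_force: 25.0
```

>>> play_rows:
  series:
    - {"hand": 0.01, "tx": 0.008, "ty": -0.03, "tz": 0, "ax": 0, "ay": 0, "az": 0.1}
    - {"hand": 0.01, "tx": 0.016, "ty": -0.06, "tz": 0, "ax": 0, "ay": 0, "az": 0.2}
    - {"hand": 0.01, "tx": 0.02, "ty": -0.092, "tz": 0, "ax": 0, "ay": 0, "az": 0.272}
    - {"hand": 0.01, "tx": 0.02, "ty": -0.092, "tz": 0, "ax": 0, "ay": 0, "az": 0.272}
    - {"hand": 0.01, "tx": 0.02, "ty": -0.092, "tz": 0, "ax": 0, "ay": 0, "az": 0.272}

```text
time: 18.32
tool_pos: [569.6, -132.5, 166.1]
eef_rot: [0.0, -0.02, 1.0, -0.0]
force: [-0.8, 1.2, -0.4]
width: 29.6
grip_force: 25.0
```

```bash
python3 -c "
from h import *
im,d=arm.grab_frame('top')
for o in parts(im,d,(165,205,300,325)): print(o)
go(572,-128,21,92.7)"
```

```text
t [-0.0023, 0.0027, 0.1449] az -0.005 now psi 92.4 pos [ 569.7 -130.8  165.9] q7 1.92 F [-0.2 -0.5  0.3] w 29.6 t 18.3667
```

>>> play_rows:
  series:
    - {"hand": 0.01, "tx": -0.002, "ty": 0.003, "tz": 0.035, "ax": 0, "ay": 0, "az": 0}
    - {"hand": 0.01, "tx": -0.002, "ty": 0.003, "tz": 0.075, "ax": 0, "ay": 0, "az": 0}
    - {"hand": 0.01, "tx": -0.002, "ty": 0.003, "tz": 0.11, "ax": 0, "ay": 0, "az": 0}
    - {"hand": 0.01, "tx": -0.002, "ty": 0.003, "tz": 0.14, "ax": 0, "ay": 0, "az": 0}
    - {"hand": 0.01, "tx": -0.002, "ty": 0.003, "tz": 0.144, "ax": 0, "ay": 0, "az": 0}

```text
time: 18.78
tool_pos: [570.1, -125.7, 18.1]
eef_rot: [-0.002, -0.022, 1.0, 0.001]
force: [0.1, 0.7, -0.7]
width: 30.0
grip_force: 25.0
```

>>> play_rows:
  series:
    - {"hand": 0.01, "tx": 0, "ty": 0, "tz": 0, "ax": 0, "ay": 0, "az": 0}
    - {"hand": 0.042, "tx": 0, "ty": 0, "tz": 0, "ax": 0, "ay": 0, "az": 0}
    - {"hand": 0.042, "tx": 0, "ty": 0, "tz": 0, "ax": 0, "ay": 0, "az": 0}
    - {"hand": 0.042, "tx": 0, "ty": 0, "tz": 0, "ax": 0, "ay": 0, "az": 0}

```text
time: 19.12
tool_pos: [572.4, -127.4, 23.0]
eef_rot: [0.001, -0.021, 1.0, -0.0]
force: [-1.3, -0.3, -0.3]
width: 41.3
grip_force: 0.0
```

>>> play_rows:
  series:
    - {"hand": 0.042, "tx": 0, "ty": 0, "tz": -0.04, "ax": 0, "ay": 0, "az": 0}
    - {"hand": 0.042, "tx": 0, "ty": 0, "tz": -0.08, "ax": 0, "ay": 0, "az": 0}
    - {"hand": 0.042, "tx": 0, "ty": 0, "tz": -0.12, "ax": 0, "ay": 0, "az": 0}
    - {"hand": 0.042, "tx": 0, "ty": 0, "tz": -0.16, "ax": 0, "ay": 0, "az": 0}
    - {"hand": 0.042, "tx": 0, "ty": 0, "tz": -0.2, "ax": 0, "ay": 0, "az": 0}

```text
time: 19.53
tool_pos: [571.2, -127.6, 224.7]
eef_rot: [0.001, -0.021, 1.0, -0.0]
force: [0.1, 0.0, -0.5]
width: 42.1
grip_force: 0.0
```

>>> play_rows:
  series:
    - {"hand": 0.0, "tx": 0, "ty": 0, "tz": -0.04, "ax": 0, "ay": 0, "az": 0.12}
    - {"hand": 0.0, "tx": 0, "ty": 0.02, "tz": -0.08, "ax": 0, "ay": 0, "az": 0.24}
    - {"hand": 0.0, "tx": 0, "ty": 0.04, "tz": -0.12, "ax": 0, "ay": 0, "az": 0.36}
    - {"hand": 0.0, "tx": 0, "ty": 0.06, "tz": -0.14, "ax": 0, "ay": 0, "az": 0.48}
    - {"hand": 0.0, "tx": 0, "ty": 0.1, "tz": -0.14, "ax": 0, "ay": 0, "az": 0.6}

```text
time: 19.95
tool_pos: [568.6, -33.4, 368.2]
eef_rot: [0.004, 0.274, 0.962, 0.001]
force: [1.5, -0.7, 0.2]
width: 12.1
grip_force: 0.0
```

```bash
python3 -c "
from h import *
im,d=arm.grab_frame('top');cv2.imwrite('pics/top4.png',im)
im2,d2=arm.grab_frame('scene')
cv2.imwrite('pics/both4.png',cv2.hconcat([cv2.resize(im[160:330,320:520],(400,340)),cv2.resize(im2[200:370,160:360],(400,340))]))
go(520,-130,365,2.7)"
```

```text
t [-0.0132, -0.1137, -0.002] az 0.977 now psi 58.7 pos [567.8 -26.  363.4] q7 1.1 F [ 0.5  0.3 -1.5] w 4.0 t 20.05
```

View pics/both4.png

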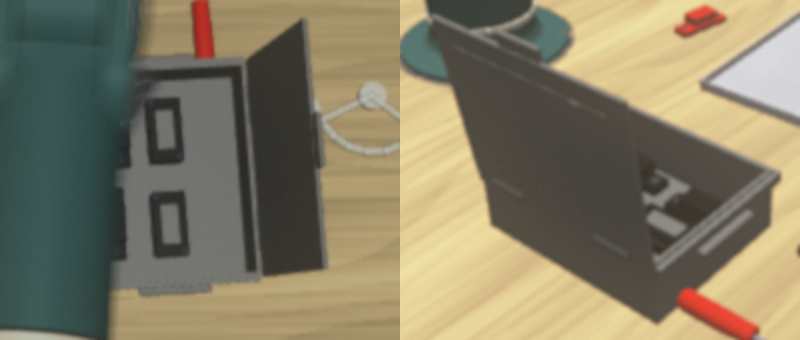

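All four parts lie flat in the tote; the crop shows both cases and the foot edges. Next I take the hand over the lid and behind it.

>>> play_rows:
  series:
    - {"hand": 0.0, "tx": 0, "ty": 0, "tz": -0.01, "ax": 0, "ay": 0, "az": 0.12}
    - {"hand": 0.0, "tx": 0, "ty": 0, "tz": -0.01, "ax": 0, "ay": 0, "az": 0.24}
    - {"hand": 0.0, "tx": -0.005, "ty": -0.03, "tz": -0.01, "ax": 0, "ay": 0, "az": 0.36}
    - {"hand": 0.0, "tx": -0.01, "ty": -0.06, "tz": -0.01, "ax": 0, "ay": 0, "az": 0.48}
    - {"hand": 0.0, "tx": -0.01, "ty": -0.09, "tz": -0.01, "ax": 0, "ay": 0, "az": 0.6}

```text
time: 20.47
tool_pos: [528.8, -115.0, 371.8]
eef_rot: [0.0, 0.544, 0.839, 0.0]
force: [0.8, -0.6, 0.2]
width: 0.2
grip_force: 0.0
```

>>> play_rows:
  series:
    - {"hand": 0.0, "tx": 0, "ty": 0, "tz": 0, "ax": 0, "ay": 0, "az": 0.12}
    - {"hand": 0.0, "tx": 0, "ty": 0, "tz": 0, "ax": 0, "ay": 0, "az": 0.24}
    - {"hand": 0.0, "tx": 0, "ty": 0, "tz": 0, "ax": 0, "ay": 0, "az": 0.36}
    - {"hand": 0.0, "tx": 0, "ty": 0, "tz": 0, "ax": 0, "ay": 0, "az": 0.377}

```text
time: 20.8
tool_pos: [529.1, -114.0, 372.0]
eef_rot: [0.0, 0.692, 0.722, 0.0]
force: [-0.5, -0.5, 0.0]
width: 0.6
grip_force: 0.0
```

```bash
python3 -c "
from h import *
go(525,-385,370,2.7)"
```

```text
t [-0.2706, -0.0156, 0.0019] az -0.005 now psi 2.4 pos [ 529.1 -114.   372. ] q7 0.29 F [-0.5 -0.5  0. ] w 0.6 t 20.8
```

>>> play_rows:
  series:
    - {"hand": 0.0, "tx": -0.04, "ty": 0, "tz": 0, "ax": 0, "ay": 0, "az": 0}
    - {"hand": 0.0, "tx": -0.08, "ty": 0, "tz": 0, "ax": 0, "ay": 0, "az": 0}
    - {"hand": 0.0, "tx": -0.12, "ty": 0, "tz": 0, "ax": 0, "ay": 0, "az": 0}
    - {"hand": 0.0, "tx": -0.16, "ty": 0, "tz": 0, "ax": 0, "ay": 0, "az": 0}
    - {"hand": 0.0, "tx": -0.2, "ty": -0.01, "tz": 0, "ax": 0, "ay": 0, "az": 0}

```text
time: 21.22
tool_pos: [529.7, -315.1, 371.4]
eef_rot: [-0.0, 0.687, 0.726, 0.0]
force: [0.3, 0.1, -0.0]
width: 0.6
grip_force: 0.0
```

>>> play_rows:
  series:
    - {"hand": 0.0, "tx": -0.04, "ty": 0, "tz": 0, "ax": 0, "ay": 0, "az": 0}
    - {"hand": 0.0, "tx": -0.07, "ty": -0.005, "tz": 0, "ax": 0, "ay": 0, "az": 0}
    - {"hand": 0.0, "tx": -0.07, "ty": -0.005, "tz": 0.03, "ax": 0, "ay": 0, "az": 0}
    - {"hand": 0.0, "tx": -0.07, "ty": -0.005, "tz": 0.07, "ax": 0, "ay": 0, "az": 0}
    - {"hand": 0.0, "tx": -0.07, "ty": -0.005, "tz": 0.107, "ax": 0, "ay": 0, "az": 0}

```text
time: 21.63
tool_pos: [526.9, -384.9, 263.4]
eef_rot: [0.001, 0.689, 0.725, 0.0]
force: [0.5, -0.1, -0.6]
width: 0.8
grip_force: 0.0
```

Run:
```python
from h import *
for i in range(3): im2,d2=arm.grab_frame('scene')
S=cloud('scene',d2)
for z in(110,150,200,250,290):
    k=(abs(S[...,2]-z)<8)&(S[...,0]>380)&(S[...,0]<480)&(S[...,1]>-360)&(S[...,1]<-260); print(z,np.median(S[k],0).round(1))
    k=(abs(S[...,2]-z)<8)&(S[...,0]>580)&(S[...,0]<670)&(S[...,1]>-360)&(S[...,1]<-260); print(z,np.median(S[k],0).round(1))
go(525,-340,262,2.7)
```

```text
110 [ 432.2 -301.7  109.8]
110 [ 622.2 -295.3  109.3]
150 [ 433.1 -307.1  150.2]
150 [ 620.9 -300.6  149.9]
200 [ 460.  -312.9  199.7]
200 [ 622.3 -306.9  199.9]
250 [ 462.8 -319.4  250.5]
250 [ 623.4 -313.2  250. ]
290 [ 466.2 -322.7  285.7]
290 [ 623.1 -317.5  292. ]
t [0.0434, 0.0005, 0.0017] az 0.004 now psi 2.9 pos [ 526.8 -383.4  263.6] q7 0.88 F [-0.4 -0.3  1.9] w 0.8 t 21.7833
```

>>> play_rows:
  series:
    - {"hand": 0.0, "tx": 0.035, "ty": 0, "tz": 0, "ax": 0, "ay": 0, "az": 0}
    - {"hand": 0.0, "tx": 0.065, "ty": 0, "tz": 0, "ax": 0, "ay": 0, "az": 0}
    - {"hand": 0.0, "tx": 0.085, "ty": 0, "tz": 0, "ax": 0, "ay": 0, "az": 0}
    - {"hand": 0.0, "tx": 0.105, "ty": 0, "tz": 0.001, "ax": 0, "ay": 0, "az": 0}
    - {"hand": 0.0, "tx": 0.124, "ty": 0, "tz": 0.004, "ax": 0, "ay": 0, "az": 0}

```text
time: 22.2
tool_pos: [522.6, -260.2, 264.3]
eef_rot: [0.002, 0.689, 0.725, 0.001]
force: [1.0, -2.3, -0.4]
width: 0.3
grip_force: 0.8
```

>>> play_rows:
  series:
    - {"hand": 0.0, "tx": 0.022, "ty": 0, "tz": 0.007, "ax": 0, "ay": 0, "az": 0}
    - {"hand": 0.0, "tx": 0.044, "ty": 0, "tz": 0.017, "ax": 0, "ay": 0, "az": 0}
    - {"hand": 0.0, "tx": 0.064, "ty": 0, "tz": 0.029, "ax": 0, "ay": 0, "az": 0}
    - {"hand": 0.0, "tx": 0.082, "ty": 0, "tz": 0.044, "ax": 0, "ay": 0, "az": 0}
    - {"hand": 0.0, "tx": 0.097, "ty": 0, "tz": 0.061, "ax": 0, "ay": 0, "az": 0}

```text
time: 22.62
tool_pos: [518.8, -162.7, 202.8]
eef_rot: [0.002, 0.689, 0.725, 0.002]
force: [1.2, -0.1, -0.0]
width: 0.3
grip_force: 0.6
```

Run:
```python
from h import *
im,d=arm.grab_frame('scene'); cv2.imwrite('pics/s5.png',im[150:450,100:500])
go(525,-162,199,2.7)
```

```text
t [-0.0029, 0.0072, 0.0002] az 0.006 now psi 3.1 pos [ 517.6 -159.5  199.2] q7 0.5 F [ 1.   2.9 -2.9] w 0.7 t 22.6667
```

View pics/s5.png

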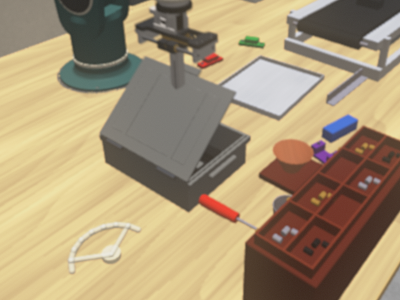

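The lid is about half closed, at crop (175,105), and following the fingers. I keep pushing it down.

>>> play_rows:
  series:
    - {"hand": 0.0, "tx": 0.012, "ty": 0, "tz": 0.019, "ax": 0, "ay": 0, "az": 0}
    - {"hand": 0.0, "tx": 0.022, "ty": 0, "tz": 0.04, "ax": 0, "ay": 0, "az": 0}
    - {"hand": 0.0, "tx": 0.03, "ty": 0, "tz": 0.061, "ax": 0, "ay": 0, "az": 0}
    - {"hand": 0.0, "tx": 0.034, "ty": 0, "tz": 0.076, "ax": 0, "ay": 0, "az": 0}
    - {"hand": 0.0, "tx": 0.036, "ty": 0, "tz": 0.092, "ax": 0, "ay": 0, "az": 0}

```text
time: 23.08
tool_pos: [517.2, -127.2, 109.6]
eef_rot: [0.001, 0.689, 0.725, 0.001]
force: [0.4, 0.0, 1.9]
width: 0.7
grip_force: 0.5
```

>>> play_rows:
  series:
    - {"hand": 0.0, "tx": 0, "ty": 0, "tz": 0.004, "ax": 0, "ay": 0, "az": 0}
    - {"hand": 0.0, "tx": 0, "ty": 0, "tz": 0.008, "ax": 0, "ay": 0, "az": 0}
    - {"hand": 0.0, "tx": 0, "ty": 0, "tz": 0.012, "ax": 0, "ay": 0, "az": 0}
    - {"hand": 0.0, "tx": 0, "ty": 0, "tz": 0.012, "ax": 0, "ay": 0, "az": 0}

```text
time: 23.42
tool_pos: [515.8, -127.9, 96.4]
eef_rot: [0.001, 0.69, 0.724, 0.0]
force: [0.0, 1.1, -0.2]
width: 0.4
grip_force: 0.0
```

```bash
python3 -c "
from h import *
go(525,-120,92,2.7)"
```

```text
t [0.0075, 0.0095, 0.0044] az 0.001 now psi 2.8 pos [ 515.8 -127.9   96.4] q7 0.51 F [ 0.   1.1 -0.2] w 0.4 t 23.4167
```

>>> play_rows:
  series:
    - {"hand": 0.0, "tx": 0, "ty": 0, "tz": 0.002, "ax": 0, "ay": 0, "az": 0}
    - {"hand": 0.0, "tx": 0, "ty": 0, "tz": 0.004, "ax": 0, "ay": 0, "az": 0}
    - {"hand": 0.0, "tx": 0, "ty": 0, "tz": 0.004, "ax": 0, "ay": 0, "az": 0}

```text
time: 23.67
tool_pos: [515.5, -127.7, 91.8]
eef_rot: [0.0, 0.69, 0.724, 0.0]
force: [1.2, -0.1, 0.9]
width: 0.4
grip_force: 0.3
```

>>> play_rows:
  series:
    - {"hand": 0.0, "tx": 0, "ty": 0, "tz": 0.001, "ax": 0, "ay": 0, "az": 0}
    - {"hand": 0.0, "tx": 0, "ty": 0, "tz": 0.002, "ax": 0, "ay": 0, "az": 0}
    - {"hand": 0.0, "tx": 0, "ty": 0, "tz": 0.002, "ax": 0, "ay": 0, "az": 0}

```text
time: 23.92
tool_pos: [515.7, -127.8, 91.3]
eef_rot: [0.0, 0.69, 0.724, 0.001]
force: [-9.9, 3.3, 34.2]
width: 0.8
grip_force: 17.1
```

>>> play_rows:
  series:
    - {"hand": 0.0, "tx": 0, "ty": 0, "tz": 0, "ax": 0, "ay": 0, "az": 0}
    - {"hand": 0.0, "tx": 0, "ty": 0, "tz": 0, "ax": 0, "ay": 0, "az": 0}
    - {"hand": 0.0, "tx": 0, "ty": 0, "tz": 0, "ax": 0, "ay": 0, "az": 0}
    - {"hand": 0.0, "tx": 0, "ty": 0, "tz": -0.02, "ax": 0, "ay": 0, "az": 0}
    - {"hand": 0.0, "tx": 0, "ty": 0, "tz": -0.05, "ax": 0, "ay": 0, "az": 0}

```text
time: 24.33
tool_pos: [513.6, -127.3, 138.6]
eef_rot: [-0.001, 0.69, 0.724, -0.001]
force: [0.2, -0.1, 0.8]
width: 0.3
grip_force: 0.0
```

>>> play_rows:
  series:
    - {"hand": 0.094, "tx": 0.03, "ty": 0, "tz": -0.02, "ax": 0, "ay": 0, "az": 0}
    - {"hand": 0.094, "tx": 0.06, "ty": 0, "tz": -0.02, "ax": 0, "ay": 0, "az": 0}
    - {"hand": 0.094, "tx": 0.1, "ty": 0, "tz": -0.02, "ax": 0, "ay": 0, "az": 0}
    - {"hand": 0.094, "tx": 0.14, "ty": 0, "tz": -0.02, "ax": 0, "ay": 0, "az": 0}
    - {"hand": 0.094, "tx": 0.14, "ty": 0, "tz": -0.02, "ax": 0, "ay": 0, "az": 0}

```text
time: 24.75
tool_pos: [507.9, 19.9, 159.5]
eef_rot: [-0.001, 0.687, 0.727, 0.001]
force: [-0.7, 1.1, -0.0]
width: 30.5
grip_force: 0.0
```

```bash
cat >> h.py <<'E'
def edge(g,fix,lo,hi,axis,sgn):
    """subpixel strongest edge along a column (axis 0) or row (axis 1), sgn of gradient"""
    l=(g[lo:hi,fix] if axis==0 else g[fix,lo:hi]).astype(float); l=np.gradient(cv2.GaussianBlur(l[:,None],(1,5),1)[:,0])*sgn
    i=int(l.argmax()); i=min(max(i,1),len(l)-2); a,b,c=l[i-1:i+2]; return lo+i+.5*(a-c)/(a-2*b+c+1e-9)
def lfit(p,axis):
    """robust line through points; axis 0: x as fn of y; returns coeffs"""
    t,v=(p[:,1],p[:,0]) if axis==0 else (p[:,0],p[:,1])
    k=np.ones(len(t),bool)
    for _ in range(4): c=np.polyfit(t[k],v[k],1); r=abs(v-np.polyval(c,t)); k=r<max(1.5,2.*np.median(r))
    return c
E
python3 - <<'E'
from h import *
im=cv2.imread("pics/top0.png"); s=im[...,0].astype(float)  # blue: wood dark, metal bright
p=np.array([ray("top",u,edge(s,u,192,206,0,-1),30)[:2] for u in range(146,216,2)]); c=lfit(p,0); print("rail face x at y=370",np.polyval(c,370),"yaw",-np.degrees(np.arctan(c[0])))
hsv=cv2.cvtColor(im,cv2.COLOR_BGR2HSV)
p=np.array([ray("top",edge(s,v,125,145,1,1),v,144)[:2] for v in range(210,275,3)]); c=lfit(p,1); print("belt end y at 538",np.polyval(c,538),np.degrees(np.arctan(c[0])))
p=np.array([ray("top",edge(s,v,125,145,1,-1),v,40)[:2] for v in list(range(176,190,2))+list(range(288,308,2))]); c=lfit(p,1); print("frame end?",np.polyval(c,538),np.degrees(np.arctan(c[0])),p.round(0).tolist())
# crossbar top front edge from scene
ims=cv2.imread("pics/scene0.png"); S=cloud("scene",np.load("scene0.npy"))
k=(S[...,2]>10)&(S[...,2]<36)&(S[...,1]>490)&(S[...,1]<540)&(S[...,0]>380)&(S[...,0]<690); q=S[k]; c=lfit(q[:,:2],1); print("crossbar face y at 538",len(q),np.polyval(c,538),np.degrees(np.arctan(c[0])))
im,d=arm.grab_frame("top"); cv2.imwrite("pics/top6.png",im); i2,d2=arm.grab_frame("scene"); S=cloud("scene",d2); W=cloud("top",d)
for n,Q in(("t",W),("s",S)):
  for a,b in((-290,-250),(-250,-200),(-200,-150),(-150,-90)):
    k=(Q[...,0]>400)&(Q[...,0]<630)&(Q[...,1]>a)&(Q[...,1]<b)&(Q[...,2]<130); print(n,a,np.median(Q[k][:,2]).round(1),k.sum())
hsv=cv2.cvtColor(im,cv2.COLOR_BGR2HSV)
m=((hsv[...,1]<60)&(im.min(2)>90)).astype(np.uint8); m[:,:165]=0; m[:,300:]=0; m[:205]=0; m[330:]=0
c=max(cv2.findContours(m,0,2)[0],key=cv2.contourArea)[:,0]
print("tray",rect(np.array([ray("top",u,v,18)[:2] for u,v in c])))
go(505,95,120,0)
E
```

```text
rail face x at y=370 664.015538833709 yaw -1.0062162550999545
belt end y at 538 470.1465237008124 -1.0025011363478844
frame end? 526.8449125639995 1.8053385124735972 [[719.0, 532.0], [714.0, 532.0], [709.0, 532.0], [703.0, 532.0], [698.0, 534.0], [693.0, 535.0], [687.0, 520.0], [426.0, 525.0], [421.0, 525.0], [416.0, 523.0], [411.0, 522.0], [406.0, 522.0], [401.0, 522.0], [396.0, 522.0], [391.0, 522.0], [386.0, 522.0], [381.0, 523.0]]
crossbar face y at 538 581 517.5214493260532 -1.1696184061609711
t -290 91.9 1364
t -250 92.9 1851
t -200 93.0 1842
t -150 93.0 2231
s -290 89.2 2368
s -250 92.8 1320
s -200 92.8 1225
s -150 92.7 1318
tray (477.8, 269.3, 242.7, 289.6, 4.3)
t [0.0812, 0.0009, 0.0397] az 0.051 now psi 2.9 pos [508.3  13.8 159.6] q7 0.15 F [-0.5 -0.8  0. ] w 38.1 t 24.85
```

View pics/top6.png

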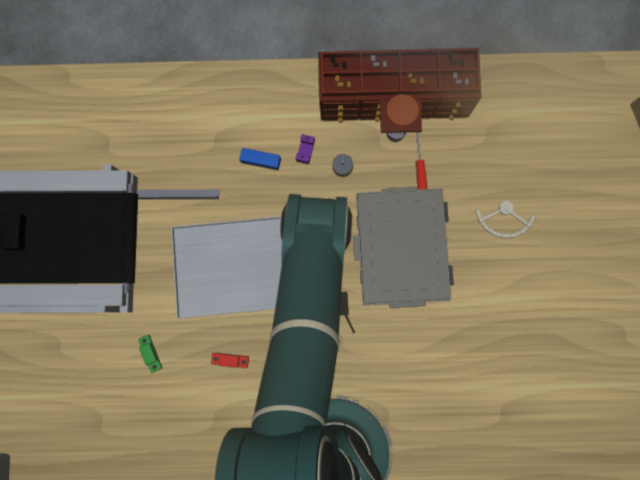

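The lid lies flat at about 92 mm across its whole depth, so it is home. Printer yaw is about -1.0°, and the empty tray is at about (478,268) mm, yaw 4.3°. Next I push it in +y with the fingers spread.

>>> play_rows:
  series:
    - {"hand": 0.094, "tx": 0.03, "ty": -0.015, "tz": 0.0, "ax": 0, "ay": 0, "az": 0.068}
    - {"hand": 0.094, "tx": 0.06, "ty": -0.025, "tz": 0.0, "ax": 0, "ay": 0, "az": 0.068}
    - {"hand": 0.094, "tx": 0.072, "ty": -0.025, "tz": 0.04, "ax": 0, "ay": 0, "az": 0.068}
    - {"hand": 0.094, "tx": 0.072, "ty": -0.025, "tz": 0.08, "ax": 0, "ay": 0, "az": 0.068}
    - {"hand": 0.094, "tx": 0.072, "ty": -0.025, "tz": 0.1, "ax": 0, "ay": 0, "az": 0.068}

```text
time: 25.27
tool_pos: [478.6, 82.4, 56.5]
eef_rot: [-0.0, 0.714, 0.7, -0.001]
force: [0.6, 0.6, -0.2]
width: 71.3
grip_force: 0.0
```

```bash
python3 -c "
from h import *
arm.grab_frame('top')
go(482,88,7,-1)"
```

```text
t [0.0067, 0.0047, 0.0475] az -0.003 now psi -1.2 pos [477.5  81.5  54.5] q7 0.02 F [-4.5 -0.4 -4.6] w 75.6 t 25.3167
```

>>> play_rows:
  series:
    - {"hand": 0.094, "tx": 0.006, "ty": 0.004, "tz": 0.03, "ax": 0, "ay": 0, "az": 0}
    - {"hand": 0.094, "tx": 0.006, "ty": 0.004, "tz": 0.047, "ax": 0, "ay": 0, "az": 0}
    - {"hand": 0.094, "tx": 0.006, "ty": 0.004, "tz": 0.047, "ax": 0, "ay": 0, "az": 0}
    - {"hand": 0.094, "tx": 0.006, "ty": 0.004, "tz": 0.047, "ax": 0, "ay": 0, "az": 0}

```text
time: 25.65
tool_pos: [484.3, 87.6, 13.1]
eef_rot: [0.0, 0.715, 0.699, -0.001]
force: [-0.3, -0.0, -0.5]
width: 93.7
grip_force: 0.0
```

>>> play_rows:
  series:
    - {"hand": 0.094, "tx": 0.01, "ty": 0, "tz": 0, "ax": 0, "ay": 0, "az": 0}
    - {"hand": 0.094, "tx": 0.02, "ty": 0, "tz": 0, "ax": 0, "ay": 0, "az": 0}
    - {"hand": 0.094, "tx": 0.03, "ty": 0, "tz": 0, "ax": 0, "ay": 0, "az": 0}
    - {"hand": 0.094, "tx": 0.04, "ty": 0, "tz": 0, "ax": 0, "ay": 0, "az": 0}
    - {"hand": 0.094, "tx": 0.05, "ty": 0, "tz": 0, "ax": 0, "ay": 0, "az": 0}

```text
time: 26.07
tool_pos: [485.3, 140.2, 13.3]
eef_rot: [0.0, 0.714, 0.7, 0.0]
force: [-0.2, -5.1, 4.2]
width: 93.7
grip_force: 2.6
```

>>> play_rows:
  series:
    - {"hand": 0.094, "tx": 0.01, "ty": 0, "tz": 0, "ax": 0, "ay": 0, "az": 0}
    - {"hand": 0.094, "tx": 0.02, "ty": 0, "tz": 0, "ax": 0, "ay": 0, "az": 0}
    - {"hand": 0.094, "tx": 0.03, "ty": 0, "tz": 0, "ax": 0, "ay": 0, "az": 0}
    - {"hand": 0.094, "tx": 0.04, "ty": 0, "tz": 0, "ax": 0, "ay": 0, "az": 0}
    - {"hand": 0.094, "tx": 0.05, "ty": 0, "tz": 0, "ax": 0, "ay": 0, "az": 0}

```text
time: 26.48
tool_pos: [486.2, 190.3, 13.1]
eef_rot: [0.0, 0.714, 0.7, 0.0]
force: [0.4, -4.7, 3.7]
width: 93.8
grip_force: 2.7
```

```bash
cat >> h.py <<'E'
def tray(im,z=18,box=(140,180,300,330)):
    hsv=cv2.cvtColor(im,cv2.COLOR_BGR2HSV); m=((hsv[...,1]<60)&(im.min(2)>90)).astype(np.uint8); u0,v0,u1,v1=box
    k=np.zeros_like(m); k[v0:v1,u0:u1]=1; m*=k
    c=max(cv2.findContours(m,0,2)[0],key=cv2.contourArea)[:,0]; print("tray",rect(np.array([ray("top",u,v,z)[:2] for u,v in c])))
E
python3 -c "
from h import *
im,d=arm.grab_frame('top');cv2.imwrite('pics/top7.png',im); tray(im,box=(140,202,300,330))
go(482,215,7,-1)"
```

```text
tray (492.4, 347.6, 291.1, 240.8, 88.7)
t [0.0224, -0.0046, 0.006] az -0.0 now psi -1.0 pos [486.2 192.6  13. ] q7 -0.13 F [ 0.2  2.9 -0.3] w 94.1 t 26.5333
```

>>> play_rows:
  series:
    - {"hand": 0.094, "tx": 0.005, "ty": 0, "tz": 0.005, "ax": 0, "ay": 0, "az": 0}
    - {"hand": 0.094, "tx": 0.01, "ty": 0, "tz": 0.005, "ax": 0, "ay": 0, "az": 0}
    - {"hand": 0.094, "tx": 0.014, "ty": 0, "tz": 0.005, "ax": 0, "ay": 0, "az": 0}
    - {"hand": 0.094, "tx": 0.018, "ty": 0, "tz": 0.005, "ax": 0, "ay": 0, "az": 0}

```text
time: 26.87
tool_pos: [486.3, 207.2, 7.2]
eef_rot: [-0.0, 0.714, 0.7, -0.0]
force: [-0.1, -2.6, -1.3]
width: 94.1
grip_force: 1.1
```

>>> play_rows:
  series:
    - {"hand": 0.094, "tx": 0.002, "ty": 0, "tz": 0, "ax": 0, "ay": 0, "az": 0}
    - {"hand": 0.094, "tx": 0.004, "ty": 0, "tz": 0, "ax": 0, "ay": 0, "az": 0}

```text
time: 27.03
tool_pos: [486.5, 211.1, 7.4]
eef_rot: [-0.0, 0.714, 0.7, -0.0]
force: [-0.4, -2.3, -1.4]
width: 94.0
grip_force: 1.1
```

>>> play_rows:
  series:
    - {"hand": 0.094, "tx": 0.001, "ty": 0, "tz": 0, "ax": 0, "ay": 0, "az": 0}
    - {"hand": 0.094, "tx": 0.002, "ty": 0, "tz": 0, "ax": 0, "ay": 0, "az": 0}

```text
time: 27.2
tool_pos: [486.5, 212.9, 7.5]
eef_rot: [0.0, 0.714, 0.7, -0.0]
force: [-0.6, -2.4, -1.8]
width: 93.9
grip_force: 1.1
```

>>> play_rows:
  series:
    - {"hand": 0.094, "tx": 0.001, "ty": 0, "tz": 0, "ax": 0, "ay": 0, "az": 0}
    - {"hand": 0.094, "tx": 0.002, "ty": 0, "tz": 0, "ax": 0, "ay": 0, "az": 0}
    - {"hand": 0.094, "tx": 0.003, "ty": 0, "tz": 0, "ax": 0, "ay": 0, "az": 0}

```text
time: 27.45
tool_pos: [486.7, 215.9, 7.5]
eef_rot: [0.0, 0.714, 0.7, -0.0]
force: [0.4, -1.6, -1.9]
width: 94.2
grip_force: 1.1
```

>>> play_rows:
  series:
    - {"hand": 0.094, "tx": 0.001, "ty": 0, "tz": 0, "ax": 0, "ay": 0, "az": 0}
    - {"hand": 0.094, "tx": 0.002, "ty": 0, "tz": 0, "ax": 0, "ay": 0, "az": 0}

```text
time: 27.62
tool_pos: [486.7, 218.0, 7.6]
eef_rot: [0.0, 0.714, 0.7, -0.0]
force: [0.4, -2.6, -1.1]
width: 93.7
grip_force: 1.2
```

```bash
python3 -c "
from h import *
go(482,219,7,-1)"
```

```text
t [0.0009, -0.0048, 0.0006] az -0.003 now psi -1.2 pos [486.7 218.    7.6] q7 -0.17 F [ 0.4 -2.6 -1.1] w 93.7 t 27.6167
```

>>> play_rows:
  series:
    - {"hand": 0.094, "tx": 0.001, "ty": 0, "tz": 0, "ax": 0, "ay": 0, "az": 0}
    - {"hand": 0.094, "tx": 0.002, "ty": 0, "tz": 0, "ax": 0, "ay": 0, "az": 0}

```text
time: 27.78
tool_pos: [486.8, 218.8, 7.5]
eef_rot: [0.0, 0.714, 0.7, -0.001]
force: [0.2, -14.6, 3.2]
width: 93.8
grip_force: 7.1
```

>>> play_rows:
  series:
    - {"hand": 0.094, "tx": 0.001, "ty": 0, "tz": 0, "ax": 0, "ay": 0, "az": 0}
    - {"hand": 0.094, "tx": 0.002, "ty": 0, "tz": 0, "ax": 0, "ay": 0, "az": 0}

```text
time: 27.95
tool_pos: [487.0, 218.9, 7.5]
eef_rot: [0.001, 0.715, 0.699, -0.001]
force: [-1.0, -24.7, 8.7]
width: 93.5
grip_force: 12.2
```

The tray touches the rear stop at TCP y = 219, with the force rising to 25 N. Next I back off and push in +x from its -x wall.

>>> play_rows:
  series:
    - {"hand": 0.094, "tx": -0.015, "ty": 0, "tz": 0, "ax": 0, "ay": 0, "az": 0}
    - {"hand": 0.094, "tx": -0.015, "ty": 0, "tz": -0.04, "ax": 0, "ay": 0, "az": -0.12}
    - {"hand": 0.094, "tx": -0.015, "ty": -0.02, "tz": -0.08, "ax": 0, "ay": 0, "az": -0.24}
    - {"hand": 0.094, "tx": -0.015, "ty": -0.05, "tz": -0.12, "ax": 0, "ay": 0, "az": -0.36}
    - {"hand": 0.094, "tx": -0.015, "ty": -0.09, "tz": -0.12, "ax": 0, "ay": 0, "az": -0.48}

```text
time: 28.37
tool_pos: [405.4, 209.5, 130.7]
eef_rot: [0.002, 0.526, 0.851, 0.003]
force: [-0.4, 0.7, 0.9]
width: 93.9
grip_force: 0.0
```

>>> play_rows:
  series:
    - {"hand": 0.094, "tx": 0, "ty": 0, "tz": 0, "ax": 0, "ay": 0, "az": -0.12}
    - {"hand": 0.094, "tx": 0, "ty": 0, "tz": 0, "ax": 0, "ay": 0, "az": -0.24}
    - {"hand": 0.094, "tx": 0, "ty": 0, "tz": 0, "ax": 0, "ay": 0, "az": -0.36}
    - {"hand": 0.094, "tx": 0, "ty": 0, "tz": 0, "ax": 0, "ay": 0, "az": -0.48}
    - {"hand": 0.094, "tx": 0, "ty": 0, "tz": 0, "ax": 0, "ay": 0, "az": -0.6}

```text
time: 28.78
tool_pos: [402.4, 209.2, 126.8]
eef_rot: [0.0, 0.25, 0.968, 0.0]
force: [0.4, 0.1, -0.1]
width: 94.3
grip_force: 0.0
```

>>> play_rows:
  series:
    - {"hand": 0.094, "tx": 0, "ty": 0, "tz": 0, "ax": 0, "ay": 0, "az": -0.12}
    - {"hand": 0.094, "tx": 0, "ty": 0, "tz": 0, "ax": 0, "ay": 0, "az": -0.24}
    - {"hand": 0.094, "tx": 0, "ty": 0, "tz": 0, "ax": 0, "ay": 0, "az": -0.36}
    - {"hand": 0.094, "tx": 0, "ty": 0, "tz": 0, "ax": 0, "ay": 0, "az": -0.49}
    - {"hand": 0.094, "tx": 0, "ty": 0, "tz": 0, "ax": 0, "ay": 0, "az": -0.49}

```text
time: 29.2
tool_pos: [402.5, 209.0, 126.7]
eef_rot: [0.0, 0.007, 1.0, 0.0]
force: [0.9, -0.1, 0.0]
width: 93.8
grip_force: 0.0
```

```bash
python3 -c "
from h import *
im,d=arm.grab_frame('top');cv2.imwrite('pics/top8.png',im); tray(im,box=(140,202,300,330))
go(335,350,125,89)"
```

```text
tray (493.1, 367.3, 275.9, 240.8, 88.8)
t [0.0706, 0.1396, 0.0017] az -0.005 now psi 88.7 pos [402.5 208.9 126.6] q7 1.07 F [-0.8  0.5 -0.6] w 94.2 t 29.25
```

View pics/top8.png

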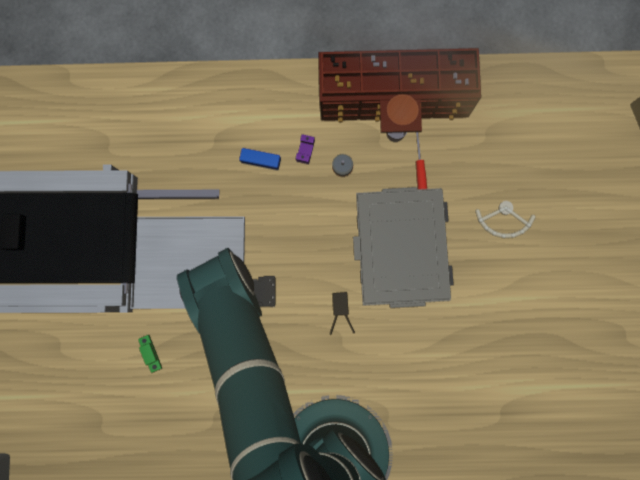

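The tray is square under the belt, right end at u≈244, and still about 50 mm short of the rail at v≈198. Next comes the +x push.

>>> play_rows:
  series:
    - {"hand": 0.094, "tx": 0.025, "ty": 0.03, "tz": 0, "ax": 0, "ay": 0, "az": 0}
    - {"hand": 0.094, "tx": 0.05, "ty": 0.06, "tz": 0, "ax": 0, "ay": 0, "az": 0}
    - {"hand": 0.094, "tx": 0.071, "ty": 0.09, "tz": 0, "ax": 0, "ay": 0, "az": 0}
    - {"hand": 0.094, "tx": 0.071, "ty": 0.13, "tz": 0, "ax": 0, "ay": 0, "az": 0}
    - {"hand": 0.094, "tx": 0.071, "ty": 0.14, "tz": 0.03, "ax": 0, "ay": 0, "az": 0}

```text
time: 29.67
tool_pos: [334.4, 358.0, 100.3]
eef_rot: [0.002, 0.011, 1.0, 0.004]
force: [0.7, 1.3, 0.5]
width: 93.9
grip_force: 0.0
```

>>> play_rows:
  series:
    - {"hand": 0.094, "tx": 0, "ty": 0, "tz": 0.03, "ax": 0, "ay": 0, "az": 0}
    - {"hand": 0.094, "tx": 0, "ty": 0, "tz": 0.06, "ax": 0, "ay": 0, "az": 0}
    - {"hand": 0.094, "tx": 0, "ty": 0, "tz": 0.084, "ax": 0, "ay": 0, "az": 0}
    - {"hand": 0.094, "tx": 0, "ty": 0, "tz": 0.084, "ax": 0, "ay": 0, "az": 0}

```text
time: 30.0
tool_pos: [332.6, 348.5, 8.9]
eef_rot: [-0.002, 0.013, 1.0, -0.002]
force: [-1.0, -1.1, -0.7]
width: 93.9
grip_force: 0.0
```

```bash
python3 -c "
from h import *
arm.grab_frame('top')
go(335,350,7,89)"
```

```text
t [-0.0016, 0.0009, 0.0041] az -0.007 now psi 88.6 pos [333.4 349.2  11.1] q7 0.76 F [ 0.  -0.7  0.4] w 93.8 t 30.05
```

>>> play_rows:
  series:
    - {"hand": 0.094, "tx": -0.01, "ty": 0, "tz": 0.003, "ax": 0, "ay": 0, "az": -0.007}
    - {"hand": 0.094, "tx": -0.02, "ty": 0, "tz": 0.003, "ax": 0, "ay": 0, "az": -0.007}
    - {"hand": 0.094, "tx": -0.028, "ty": 0, "tz": 0.003, "ax": 0, "ay": 0, "az": -0.007}
    - {"hand": 0.094, "tx": -0.036, "ty": 0, "tz": 0.003, "ax": 0, "ay": 0, "az": -0.007}
    - {"hand": 0.094, "tx": -0.044, "ty": 0, "tz": 0.003, "ax": 0, "ay": 0, "az": -0.007}

```text
time: 30.47
tool_pos: [379.1, 349.3, 10.3]
eef_rot: [-0.0, 0.007, 1.0, 0.0]
force: [-6.2, -0.1, 4.1]
width: 94.2
grip_force: 3.1
```

>>> play_rows:
  series:
    - {"hand": 0.094, "tx": -0.006, "ty": 0, "tz": 0, "ax": 0, "ay": 0, "az": 0}
    - {"hand": 0.094, "tx": -0.012, "ty": 0, "tz": 0, "ax": 0, "ay": 0, "az": 0}
    - {"hand": 0.094, "tx": -0.018, "ty": 0, "tz": 0, "ax": 0, "ay": 0, "az": 0}
    - {"hand": 0.094, "tx": -0.022, "ty": 0, "tz": 0, "ax": 0, "ay": 0, "az": 0}
    - {"hand": 0.094, "tx": -0.026, "ty": 0, "tz": 0, "ax": 0, "ay": 0, "az": 0}

```text
time: 30.88
tool_pos: [404.7, 348.9, 10.0]
eef_rot: [-0.0, 0.007, 1.0, 0.0]
force: [-5.3, 0.1, 5.0]
width: 94.2
grip_force: 3.1
```

>>> play_rows:
  series:
    - {"hand": 0.094, "tx": -0.001, "ty": 0, "tz": 0, "ax": 0, "ay": 0, "az": 0}
    - {"hand": 0.094, "tx": -0.002, "ty": 0, "tz": 0, "ax": 0, "ay": 0, "az": 0}
    - {"hand": 0.094, "tx": -0.003, "ty": 0, "tz": 0, "ax": 0, "ay": 0, "az": 0}

```text
time: 31.13
tool_pos: [407.2, 348.8, 9.7]
eef_rot: [-0.0, 0.007, 1.0, 0.0]
force: [-6.2, -0.7, 4.8]
width: 94.0
grip_force: 3.1
```

```bash
python3 -c "
from h import *
im,d=arm.grab_frame('top'); tray(im,box=(140,202,300,330))
go(411,350,7,89)"
```

```text
tray (533.6, 366.9, 278.4, 234.1, 88.7)
t [-0.0037, 0.0013, 0.0027] az 0.003 now psi 89.2 pos [407.3 348.8   9.7] q7 0.88 F [-5.7 -0.4  2.8] w 94.3 t 31.1833
```

>>> play_rows:
  series:
    - {"hand": 0.094, "tx": -0.001, "ty": 0, "tz": 0, "ax": 0, "ay": 0, "az": 0}
    - {"hand": 0.094, "tx": -0.002, "ty": 0, "tz": 0, "ax": 0, "ay": 0, "az": 0}
    - {"hand": 0.094, "tx": -0.003, "ty": 0, "tz": 0, "ax": 0, "ay": 0, "az": 0}

```text
time: 31.43
tool_pos: [410.1, 348.8, 9.7]
eef_rot: [-0.0, 0.007, 1.0, -0.0]
force: [-5.3, -0.5, 5.1]
width: 94.1
grip_force: 3.0
```

>>> play_rows:
  series:
    - {"hand": 0.094, "tx": -0.001, "ty": 0, "tz": 0, "ax": 0, "ay": 0, "az": 0}
    - {"hand": 0.094, "tx": -0.002, "ty": 0, "tz": 0, "ax": 0, "ay": 0, "az": 0}

```text
time: 31.6
tool_pos: [412.1, 348.7, 9.7]
eef_rot: [-0.0, 0.007, 1.0, -0.0]
force: [-6.3, -0.5, 3.5]
width: 94.2
grip_force: 3.1
```

>>> play_rows:
  series:
    - {"hand": 0.094, "tx": -0.001, "ty": 0, "tz": 0, "ax": 0, "ay": 0, "az": 0}
    - {"hand": 0.094, "tx": -0.001, "ty": 0, "tz": 0, "ax": 0, "ay": 0, "az": 0}

```text
time: 31.77
tool_pos: [412.9, 348.7, 9.7]
eef_rot: [-0.0, 0.007, 1.0, -0.0]
force: [-6.4, -0.0, 4.3]
width: 94.1
grip_force: 3.4
```

>>> play_rows:
  series:
    - {"hand": 0.094, "tx": -0.001, "ty": 0, "tz": 0, "ax": 0, "ay": 0, "az": 0}
    - {"hand": 0.094, "tx": -0.002, "ty": 0, "tz": 0, "ax": 0, "ay": 0, "az": 0}

```text
time: 31.93
tool_pos: [413.1, 348.7, 9.5]
eef_rot: [-0.002, 0.007, 1.0, -0.001]
force: [-23.1, -0.9, 17.6]
width: 93.8
grip_force: 11.2
```

>>> play_rows:
  series:
    - {"hand": 0.094, "tx": -0.001, "ty": 0, "tz": 0, "ax": 0, "ay": 0, "az": 0}
    - {"hand": 0.094, "tx": -0.002, "ty": 0, "tz": 0, "ax": 0, "ay": 0, "az": 0}

```text
time: 32.1
tool_pos: [413.3, 348.7, 9.4]
eef_rot: [-0.003, 0.006, 1.0, -0.001]
force: [-34.0, -1.7, 25.8]
width: 94.1
grip_force: 16.8
```

The side stop is reached at TCP x = 413. I back off and give a final +y nudge to confirm the rear contact.

>>> play_rows:
  series:
    - {"hand": 0.094, "tx": 0.006, "ty": 0, "tz": 0, "ax": 0, "ay": 0, "az": 0}
    - {"hand": 0.094, "tx": 0.02, "ty": 0, "tz": 0, "ax": 0, "ay": 0, "az": 0}
    - {"hand": 0.094, "tx": 0.02, "ty": -0.01, "tz": -0.04, "ax": 0, "ay": 0, "az": 0}
    - {"hand": 0.094, "tx": 0.02, "ty": -0.04, "tz": -0.08, "ax": 0, "ay": 0, "az": 0.0}
    - {"hand": 0.094, "tx": 0.02, "ty": -0.07, "tz": -0.11, "ax": 0, "ay": 0, "az": 0.12}

```text
time: 32.52
tool_pos: [396.6, 285.4, 114.7]
eef_rot: [0.001, 0.065, 0.998, 0.001]
force: [1.4, 0.6, 0.9]
width: 94.2
grip_force: 0.0
```

>>> play_rows:
  series:
    - {"hand": 0.094, "tx": 0, "ty": -0.03, "tz": 0, "ax": 0, "ay": 0, "az": 0.12}
    - {"hand": 0.094, "tx": 0, "ty": -0.06, "tz": 0, "ax": 0, "ay": 0, "az": 0.24}
    - {"hand": 0.094, "tx": 0, "ty": -0.09, "tz": 0, "ax": 0, "ay": 0, "az": 0.36}
    - {"hand": 0.094, "tx": 0, "ty": -0.09, "tz": 0, "ax": 0, "ay": 0, "az": 0.48}
    - {"hand": 0.094, "tx": 0, "ty": -0.09, "tz": 0, "ax": 0, "ay": 0, "az": 0.6}

```text
time: 32.93
tool_pos: [385.0, 194.6, 113.6]
eef_rot: [0.001, 0.363, 0.932, 0.001]
force: [-0.1, 0.4, -0.6]
width: 93.5
grip_force: 0.0
```

>>> play_rows:
  series:
    - {"hand": 0.094, "tx": 0, "ty": 0, "tz": 0, "ax": 0, "ay": 0, "az": 0.12}
    - {"hand": 0.094, "tx": 0, "ty": 0, "tz": 0, "ax": 0, "ay": 0, "az": 0.24}
    - {"hand": 0.094, "tx": 0, "ty": 0, "tz": 0, "ax": 0, "ay": 0, "az": 0.36}
    - {"hand": 0.094, "tx": 0, "ty": 0, "tz": 0, "ax": 0, "ay": 0, "az": 0.48}
    - {"hand": 0.094, "tx": 0, "ty": 0, "tz": 0, "ax": 0, "ay": 0, "az": 0.6}

```text
time: 33.35
tool_pos: [385.0, 196.0, 113.3]
eef_rot: [0.0, 0.621, 0.784, 0.001]
force: [-0.0, 0.6, 0.3]
width: 93.9
grip_force: 0.0
```

>>> play_rows:
  series:
    - {"hand": 0.094, "tx": 0, "ty": 0, "tz": 0, "ax": 0, "ay": 0, "az": 0.12}
    - {"hand": 0.094, "tx": 0, "ty": 0, "tz": 0, "ax": 0, "ay": 0, "az": 0.25}
    - {"hand": 0.094, "tx": 0, "ty": 0, "tz": 0, "ax": 0, "ay": 0, "az": 0.25}

```text
time: 33.6
tool_pos: [384.9, 196.0, 113.3]
eef_rot: [0.0, 0.714, 0.7, 0.001]
force: [0.1, 0.4, 0.1]
width: 93.9
grip_force: 0.0
```

```bash
python3 -c "
from h import *
im,d=arm.grab_frame('top'); cv2.imwrite('pics/top9.png',im)
go(535,202,120,-1)"
```

```text
t [0.0078, 0.1501, -0.0067] az 0.005 now psi -0.7 pos [384.8 196.  113.2] q7 -0.42 F [-0.2  0.1 -0.6] w 93.9 t 33.65
```

>>> play_rows:
  series:
    - {"hand": 0.094, "tx": 0, "ty": 0.04, "tz": 0, "ax": 0, "ay": 0, "az": 0.005}
    - {"hand": 0.094, "tx": 0, "ty": 0.08, "tz": 0, "ax": 0, "ay": 0, "az": 0.005}
    - {"hand": 0.094, "tx": 0, "ty": 0.12, "tz": 0, "ax": 0, "ay": 0, "az": 0.005}
    - {"hand": 0.094, "tx": 0, "ty": 0.15, "tz": 0.03, "ax": 0, "ay": 0, "az": 0.005}
    - {"hand": 0.094, "tx": 0, "ty": 0.15, "tz": 0.06, "ax": 0, "ay": 0, "az": 0.005}

```text
time: 34.07
tool_pos: [540.6, 193.4, 53.2]
eef_rot: [0.002, 0.712, 0.702, 0.003]
force: [-0.3, 0.0, -0.0]
width: 94.3
grip_force: 0.0
```

>>> play_rows:
  series:
    - {"hand": 0.094, "tx": 0, "ty": 0, "tz": 0.03, "ax": 0, "ay": 0, "az": 0}
    - {"hand": 0.094, "tx": 0, "ty": 0, "tz": 0.044, "ax": 0, "ay": 0, "az": 0}
    - {"hand": 0.094, "tx": 0.006, "ty": 0, "tz": 0.044, "ax": 0, "ay": 0, "az": 0}
    - {"hand": 0.094, "tx": 0.012, "ty": 0, "tz": 0.044, "ax": 0, "ay": 0, "az": 0}
    - {"hand": 0.094, "tx": 0.016, "ty": 0, "tz": 0.044, "ax": 0, "ay": 0, "az": 0}

```text
time: 34.48
tool_pos: [535.4, 211.4, 10.2]
eef_rot: [0.0, 0.713, 0.702, 0.001]
force: [-0.2, 0.5, 0.7]
width: 94.1
grip_force: 0.0
```

>>> play_rows:
  series:
    - {"hand": 0.094, "tx": 0.001, "ty": 0, "tz": 0, "ax": 0, "ay": 0, "az": 0}
    - {"hand": 0.094, "tx": 0.003, "ty": 0, "tz": 0, "ax": 0, "ay": 0, "az": 0}

```text
time: 34.65
tool_pos: [535.2, 213.8, 10.1]
eef_rot: [0.0, 0.713, 0.701, 0.001]
force: [-0.0, 0.1, 0.2]
width: 94.2
grip_force: 0.0
```

>>> play_rows:
  series:
    - {"hand": 0.094, "tx": 0.002, "ty": 0, "tz": 0, "ax": 0, "ay": 0, "az": 0}
    - {"hand": 0.094, "tx": 0.003, "ty": 0, "tz": 0, "ax": 0, "ay": 0, "az": 0}

```text
time: 34.82
tool_pos: [534.9, 216.5, 9.4]
eef_rot: [0.0, 0.713, 0.701, 0.0]
force: [-0.5, 0.5, -0.4]
width: 93.9
grip_force: 0.0
```

>>> play_rows:
  series:
    - {"hand": 0.094, "tx": 0.001, "ty": 0, "tz": 0, "ax": 0, "ay": 0, "az": 0}
    - {"hand": 0.094, "tx": 0.0015, "ty": 0, "tz": 0, "ax": 0, "ay": 0, "az": 0}

```text
time: 34.98
tool_pos: [534.8, 217.2, 9.1]
eef_rot: [0.0, 0.713, 0.701, -0.0]
force: [0.5, -2.7, 2.2]
width: 94.0
grip_force: 1.6
```

>>> play_rows:
  series:
    - {"hand": 0.094, "tx": 0.001, "ty": 0, "tz": 0, "ax": 0, "ay": 0, "az": 0}
    - {"hand": 0.094, "tx": 0.001, "ty": 0, "tz": 0, "ax": 0, "ay": 0, "az": 0}

```text
time: 35.15
tool_pos: [534.8, 217.4, 8.9]
eef_rot: [0.0, 0.714, 0.701, -0.001]
force: [-1.4, -7.1, 4.6]
width: 93.7
grip_force: 3.0
```

>>> play_rows:
  series:
    - {"hand": 0.094, "tx": 0.001, "ty": 0, "tz": 0, "ax": 0, "ay": 0, "az": 0}
    - {"hand": 0.094, "tx": 0.001, "ty": 0, "tz": 0, "ax": 0, "ay": 0, "az": 0}

```text
time: 35.32
tool_pos: [534.6, 217.7, 8.9]
eef_rot: [0.0, 0.714, 0.7, -0.001]
force: [-3.1, -9.6, 8.1]
width: 94.0
grip_force: 4.8
```

>>> play_rows:
  series:
    - {"hand": 0.094, "tx": 0.001, "ty": 0, "tz": 0, "ax": 0, "ay": 0, "az": 0}
    - {"hand": 0.094, "tx": 0.001, "ty": 0, "tz": 0, "ax": 0, "ay": 0, "az": 0}

```text
time: 35.48
tool_pos: [534.6, 217.8, 8.8]
eef_rot: [0.001, 0.714, 0.7, -0.002]
force: [-2.3, -14.4, 8.6]
width: 93.7
grip_force: 7.2
```

>>> play_rows:
  series:
    - {"hand": 0.094, "tx": -0.01, "ty": 0, "tz": 0, "ax": 0, "ay": 0, "az": 0}
    - {"hand": 0.094, "tx": -0.03, "ty": 0, "tz": 0, "ax": 0, "ay": 0, "az": 0}
    - {"hand": 0.094, "tx": -0.05, "ty": 0, "tz": -0.03, "ax": 0, "ay": 0, "az": 0}
    - {"hand": 0.094, "tx": -0.07, "ty": -0.02, "tz": -0.065, "ax": 0, "ay": 0, "az": 0}
    - {"hand": 0.094, "tx": -0.09, "ty": -0.04, "tz": -0.1, "ax": 0, "ay": 0, "az": 0}

```text
time: 35.9
tool_pos: [495.6, 132.4, 104.1]
eef_rot: [-0.0, 0.714, 0.7, -0.001]
force: [-0.1, 0.2, 1.8]
width: 94.0
grip_force: 0.0
```

>>> play_rows:
  series:
    - {"hand": 0.094, "tx": -0.02, "ty": -0.03, "tz": -0.02, "ax": 0, "ay": 0, "az": 0}
    - {"hand": 0.094, "tx": -0.03, "ty": -0.06, "tz": -0.04, "ax": 0, "ay": 0, "az": 0}
    - {"hand": 0.094, "tx": -0.04, "ty": -0.09, "tz": -0.06, "ax": 0, "ay": 0, "az": 0}
    - {"hand": 0.094, "tx": -0.05, "ty": -0.12, "tz": -0.08, "ax": 0, "ay": 0, "az": 0}
    - {"hand": 0.094, "tx": -0.05, "ty": -0.13, "tz": -0.08, "ax": 0, "ay": 0, "az": 0}

```text
time: 36.32
tool_pos: [363.5, 85.4, 186.2]
eef_rot: [-0.0, 0.714, 0.7, 0.002]
force: [1.7, 0.1, 0.5]
width: 94.2
grip_force: 0.0
```

Run:
```python
from h import *
im,d=arm.grab_frame('top'); i2,d2=arm.grab_frame('scene'); cv2.imwrite('pics/final.png',cv2.hconcat([im[30:390,:][:, :400],i2[120:480,100:500]]))
s=im[...,0].astype(float)
p=np.array([ray("top",edge(s,v,236,256,1,-1),v,18)[:2] for v in range(205,285,4)]); c=lfit(p,1); print("-y wall y at 540",np.polyval(c,540),np.degrees(np.arctan(c[0])))
p=np.array([ray("top",u,edge(s,u,275,300,0,-1),18)[:2] for u in range(150,235,4)]); c=lfit(p,0); print("-x wall x at 370",np.polyval(c,370),-np.degrees(np.arctan(c[0])))
a=cv2.imread("pics/top0.png"); print("diff blobs")
m=(cv2.absdiff(a,im).max(2)>40).astype(np.uint8); n,l,st,cc=cv2.connectedComponentsWithStats(m)
print([(cc[i].round().tolist(),int(st[i,4])) for i in range(1,n) if st[i,4]>12])
for n,Q in(("t",cloud("top",d)),("s",cloud("scene",d2))):
  for lo,hi in((-285,-250),(-200,-150),(-130,-90)):
    k=(Q[...,0]>420)&(Q[...,0]<610)&(Q[...,1]>lo)&(Q[...,1]<hi)&(Q[...,2]<130); print(n,lo,np.median(Q[k][:,2]).round(1))
go(535,202,120,-1)
```

```text
-y wall y at 540 231.50257450390393 -1.02046451738346
-x wall x at 370 423.2157038358819 -0.8689955280879084
diff blobs
[([458.0, 234.0], 4954), ([247.0, 297.0], 18432), ([358.0, 224.0], 35), ([229.0, 246.0], 624), ([191.0, 250.0], 481), ([358.0, 254.0], 90), ([362.0, 288.0], 74), ([107.0, 419.0], 18935), ([345.0, 408.0], 40), ([317.0, 424.0], 661), ([306.0, 439.0], 44), ([352.0, 455.0], 102), ([368.0, 448.0], 18), ([305.0, 463.0], 99), ([378.0, 458.0], 46), ([344.0, 471.0], 34), ([372.0, 471.0], 33), ([385.0, 478.0], 15)]
t -285 92.3
t -200 93.0
t -130 93.0
s -285 92.3
s -200 92.8
s -130 92.5
t [0.1177, 0.1683, 0.065] az 0.0 now psi -1.0 pos [364.6  87.  184.4] q7 -0.35 F [ 0.6  0.7 -0.2] w 93.6 t 36.4167
```

View pics/final.png

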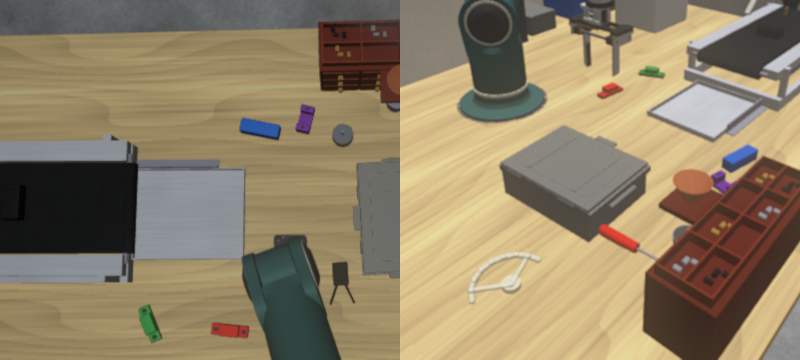

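The final views show the tray at (190,213) against the crossbar and rail. Its yaw is about -0.95°, matching the printer's -1.0°. The lid is flat and shut, and the bystanders have not moved.

```bash
python3 -c "
from workcell import arm
print(arm.job_done())"
```

```text
the job is handed in; nothing more can be done
None
```

I've handed the job in: all four printed parts (two cases, two feet) are in the tote, the lid is shut and was pressed home at about 34 N, and the empty tray was pushed firmly against both its stops and sits square; the other things look unmoved.

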